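# Lay out a pH calibration station

### The job

Lay out the pH station for a calibration: stand the three buffer bottles in one row in the spill tray, the yellow one in the middle with the red one to its left and the blue one to its right as seen from the robot, stand the white sample beaker centred on the stirrer's round black plate, and stand the green rinse beaker on the bench close beside the middle of the stirrer, on the side towards the tray, with a gap of about 30 mm. Set everything down gently and upright, tip nothing over, and leave the pH meter with its electrode, the tube rack and the tip box alone.

Things in the scene. Friction and masses are not known exactly. Their poses are not given: they have to be found in the camera images.
- red_buffer: Closed plastic buffer bottle, red (pH 4) all over with a small white label: body 50 mm in diameter, straight up to 66 mm height, then a shoulder and a 33 mm cap; 95 mm tall, about 0.14 kg. Loose, standing on the bench among the other vessels; grip it round the body. Origin at the centre of its underside, z up its axis; round, yaw does not matter.
- yellow_buffer: Closed plastic buffer bottle, yellow (pH 7) all over with a small white label: body 50 mm in diameter, straight up to 66 mm height, then a shoulder and a 33 mm cap; 95 mm tall, about 0.14 kg. Loose, standing on the bench among the other vessels; grip it round the body. Origin at the centre of its underside, z up its axis; round, yaw does not matter.
- blue_buffer: Closed plastic buffer bottle, blue (pH 10) all over with a small white label: body 50 mm in diameter, straight up to 66 mm height, then a shoulder and a 33 mm cap; 95 mm tall, about 0.14 kg. Loose, standing on the bench among the other vessels; grip it round the body. Origin at the centre of its underside, z up its axis; round, yaw does not matter.
- sample_beaker: White plastic sample beaker, empty, open: 52 mm outer diameter, straight sides, 72 mm tall, 3 mm wall, about 0.06 kg, tiny pouring lip. Loose, standing on the bench among the other vessels; grip it round the outside. Origin at the centre of its underside, z up its axis; round, yaw does not matter.
- rinse_beaker: Green plastic rinse beaker, empty, open: 58 mm outer diameter, straight sides, 60 mm tall, 3 mm wall, about 0.11 kg, tiny pouring lip. Loose, standing on the bench among the other vessels; grip it round the outside. Origin at the centre of its underside, z up its axis; round, yaw does not matter.
- stirrer: Magnetic stirrer, low off-white box, stays put: 150 mm front to back (its x, away from the robot), 120 mm wide (its y, to the left), black knob in front, out to 87 mm from the centre. Centred on top a round black plate, 100 mm in diameter, surface 50 mm above the bench. Origin at the centre of its underside. Left or right of the robot, turned up to 17 degrees.
- tray: Shallow light-grey spill tray, stays put: 88 mm front to back (its x, away from the robot), 260 mm long (its y, to the left seen from the robot), walls 4 mm thick, 18 mm high, inner floor 4 mm above the bench; holds one row of bottles about 80 mm apart. Origin at the centre of its underside. On the other side from the stirrer, turned up to 17 degrees.
- meter: pH meter behind the stirrer: off-white console 160 x 200 mm, 76 mm high, with a post at its rear; the post's arm, 240 mm above the bench, holds the fragile blue electrode, parked upright in a white vial behind the console. Stays put; not to be struck. Origin at the centre of its underside, x away from the robot.
- tube_rack: White rack with eight capped tubes, 75 x 170 mm, 96 mm tall, 0.45 kg, loose, behind the tray. Not to be disturbed. Origin at the centre of its underside.
- tip_box: Pipette-tip box, grey with a purple lid, 88 x 123 mm, 68 mm tall, 0.3 kg, loose, behind the vessels in the middle. Not to be disturbed. Origin at the centre of its underside.
Things that resemble listed ones, but are neither listed nor needed, are in the scene too. Several things have the shape of the yellow_buffer; the one meant has the colours described above.

How it is judged:
By the outcome, as a careful person would: the job done as asked, in the order asked, and still so for the second after the job is handed in, with the robot touching nothing.
It also fails if it takes over 122 s, if anything falls off the work surface, if the arm or the gripper's body presses on something with over 40 N, if the wrist force passes 120 N, or if a joint passes its speed limit or range.

### The arm

A 6-joint arm with a two-finger parallel gripper is mounted at the origin on the work surface. World frame = base frame: x ahead of the robot, y to its left, z up, the work surface at z = 0. Lengths are in m, angles in rad, forces in N, time in s.
With the tool pointing down it reaches from about 0.375 to 0.9 m from the base axis. Payload 3.1 kg.
Tool frame: the origin (TCP) lies on the centre line of the jaws, within the pads' length; the fingertips stand 14 mm ahead of it and the grasp point (between the pads) lies 5 mm behind it; z points along the fingers, y is the line along which they close (so a half turn about z gives the same grasp; the last joint's range is limited). The gripper opens to 87 mm and grips with 3 to 60 N. Pads are 19 mm wide; open, the fingers measure 117 mm over their backs; the gripper's body (75 mm by 190 mm) begins 51 mm behind the grasp point.
Start: joints at [-1.28, 0.527, 1.433, -0, 1.181, -0.178], TCP at [0.283, -0.557, 0.237] pointing down, gripper open.
Joint ranges: [-3.08, 3.08], [-0.75, 2.2], [0.22, 2.44], [-1.43, 4.57], [0, 2.65], [-2.85, 2.85]. Speed limits (rad/s): [2.79, 2.79, 3.14, 3.14, 3.14, 3.14].

### API

Orientations are given as a unit quaternion [x, y, z, w].
In Python, from rig import robot gives the robot as it stands.
- The arm moves only by the tool move_arm, never from a script. Its argument "commands" is a list of rows, each an object with "hand": the finger opening in cm, from 0 to 8.7; "travel": the shift along the tool's x, y, z in cm, a list of three; "twist": the turn, a rotation vector about the tool's x, y, z in degrees, a list of three. In form: [{"hand": hand, "travel": [dx, dy, dz], "twist": [wx, wy, wz]}, ...]. A call has 1 to 5 rows; each row shifts and turns the commanded pose from where the row before left it, along the tool's axes as they then stand; what a row does not reach is not made up. A row lasts 1/12 s, in which the tool goes at most 41.7 mm and 7.16 degrees, less where a joint would pass 70% of its speed; a pose out of reach is approached as far as the arm can. A call is refused whole if a number of a shift passes 4.17 or a number of a turn 7.16, either way. A call with a gripper value outside its range is refused whole. The fingers move at their own pace and stop on an object; "force" is the grip in N (left out, the last holds). Time passes only in rows, so rows that do not move let the fingers close. It gives the time, the measured TCP pose, the force, the opening and the grip force at its end, in the units of the state.
- robot.get_obs(): the state, without advancing time (a new reading comes with each control period).
- robot.camera(name): name is "scene" or "top" or "wrist"; returns a dict with "frame" (420x560x3 uint8, red, green, blue), "fov_y" (degrees; the focal length in pixels is half the picture's height over the tangent of half this angle, whatever the lens; pixels are square), "cx", "cy" (the principal point, pixels), "k1" (the pictures are not rectified: a ray, as slopes to the right and down, at radius r is drawn at 1 + k1 r^2 times it, then the intrinsics apply), "extrinsics" (4x4, takes a point from camera to world coordinates); the wrist camera has in their place "T_tool_cam" (4x4, takes a point from camera to tool coordinates, whose origin is the TCP and whose axes are the flange's). Camera axes: x right, y down, z forward; pixel columns grow to the right and rows downward; lengths in m; the calibration is good to about 2 mm. A picture is of the moment at which its call begins: read the wrist's pose just before it. There is no depth.
- robot.hand_in(): hands the job in; it is judged then, once.
The state is a dict: "time": time; "q": joint angles; "joint_velocities": joint speeds; "joint_torque": joint torques, N m; "position": TCP position; "tool_rot": TCP orientation; "ft_force": force on the tool from outside, world axes, zero at the start; "moment": the same for the moment, N m; "grip_width": finger opening in m; "grip_force": force on a finger pad.
Only numpy, scipy, OpenCV 4.12 (cv2) and the standard library are available. Lean on these libraries where they do the work, as an engineer would, in place of code of your own. Each camera call takes 0.05 s, during which the arm holds its last target. There are 200 camera calls.

## Working session

There is one attempt and no reset: what is moved stays moved. The work goes in short steps, Python scripts to look and compute and a tool call to move; the robot and the scene stay as the last step left them, time stands still between calls to the robot, and variables do not carry over. Pictures are saved under pics/ and viewed, at most 14 in all, crops included, and the job is handed in when it is done.

Besides the shell and the picture viewer there is one more tool, called after "Request:" by a JSON object that holds its "op" and its "data". move_arm: Moves the arm, as the interface text tells. Its arguments: {"type":"object","properties":{"commands":{"type":"array"},"force":{"type":"number"}},"required":["commands"]}

```bash
mkdir -p pics; ls; python3 - <<'E'
from rig import robot
import cv2,pickle
o=robot.get_obs();print({k:o[k] for k in('time','position','tool_rot','ft_force','grip_width')})
d={}
for n in('scene','top'):
    c=robot.camera(n);d[n]=c;cv2.imwrite(f'pics/{n}0.png',c['frame'][:,:,::-1]);print(n,c['fov_y'],c['cx'],c['cy'],c['k1'],c['extrinsics'])
pickle.dump(d,open('cams.pkl','wb'))
E
```

```text
pics
{'time': 0.0, 'position': array([ 0.28276647, -0.55656621,  0.2355533 ]), 'tool_rot': array([ 9.72534476e-01,  2.32756199e-01, -6.16221259e-05, -1.11349126e-03]), 'ft_force': array([-0.73520196, -0.59622673,  0.46696651]), 'grip_width': 0.08702974125644851}
scene 57.93732057967839 275.0997687230824 214.41860608876846 0.02388606984824129 [[-0.20768738  0.52933669 -0.8225987   1.35954375]
 [ 0.97791605  0.13244576 -0.16167351  0.18193551]
 [ 0.02336999 -0.83801001 -0.54515416  0.55203851]
 [ 0.          0.          0.          1.        ]]
top 56.760845626764 276.8336220515744 203.81139617772416 -0.04193616656435091 [[-2.11309679e-02 -9.92122665e-01  1.23475101e-01  4.77398793e-01]
 [-9.99776570e-01  2.09024849e-02 -3.14571602e-03 -1.60129255e-03]
 [ 5.39999724e-04 -1.23513985e-01 -9.92342685e-01  9.30908670e-01]
 [ 0.00000000e+00  0.00000000e+00  0.00000000e+00  1.00000000e+00]]
```

View pics/scene0.png

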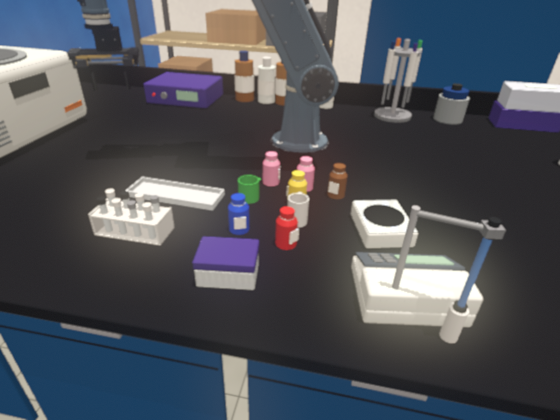

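View pics/top0.png

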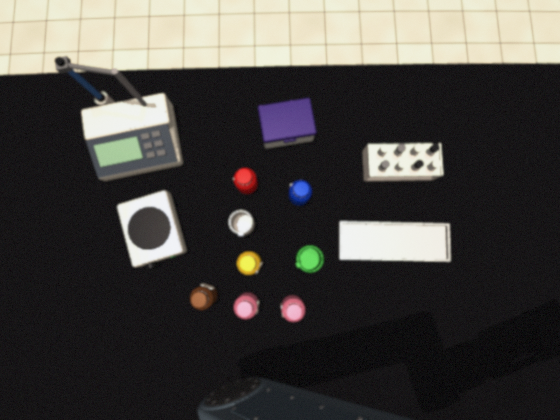

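The scene view has the stirrer on the right, at about (385,222), and the tray on the left at (175,192). In the top view (left = +y), px positions are: red (245,180), blue (300,192), white (241,223), yellow (249,263), green (310,259), stirrer plate (150,228) and tray (395,241). The pink and brown bottles are decoys.

```bash
cat > h.py <<'E'
import numpy as np, cv2
from scipy.spatial.transform import Rotation as R
RANGES={'red':[(0,190,70),(4,255,255)],'yellow':[(20,150,90),(32,255,255)],'blue':[(112,180,70),(124,255,255)],'green':[(50,120,50),(70,255,255)]}
def ray(c,uv,obs=None):
    f=c['frame'].shape[0]/2/np.tan(np.radians(c['fov_y']/2))
    d=(np.array(uv,float)-[c['cx'],c['cy']])/f
    s=d.copy()
    for _ in range(20): s=d/(1+c['k1']*(s@s))
    T=c['extrinsics'] if obs is None else tool(obs)@c['T_tool_cam']
    return T[:3,3],T[:3,:3]@np.array([*s,1])
def tool(o):
    T=np.eye(4);T[:3,:3]=R.from_quat(o['tool_rot']).as_matrix();T[:3,3]=o['position'];return T
def plane(c,uv,z,obs=None):
    p,d=ray(c,uv,obs);return (p+d*(z-p[2])/d[2])[:2]
def tri(rays):
    A=[];b=[]
    for p,d in rays:
        d=d/np.linalg.norm(d);M=np.eye(3)-np.outer(d,d);A.append(M);b.append(M@p)
    x=np.linalg.lstsq(np.vstack(A),np.hstack(b),rcond=None)[0]
    return x,[np.linalg.norm(m@x-v) for m,v in zip(A,b)]
def blobs(img,lo,hi,amin=60,rgb=True):
    hsv=cv2.cvtColor(img,cv2.COLOR_RGB2HSV);m=cv2.inRange(hsv,np.array(lo),np.array(hi))
    m=cv2.morphologyEx(m,cv2.MORPH_CLOSE,np.ones((3,3)))
    cs,_=cv2.findContours(m,cv2.RETR_EXTERNAL,cv2.CHAIN_APPROX_NONE)
    return sorted([k for k in cs if cv2.contourArea(k)>amin],key=cv2.contourArea,reverse=True)
def cen(k): M=cv2.moments(k);return np.array([M['m10'],M['m01']])/M['m00']
E
python3 - <<'E'
from h import *;import pickle
d=pickle.load(open('cams.pkl','rb'))
for n,(lo,hi) in RANGES.items():
    r=[]
    for v in('top','scene'):
        ks=blobs(d[v]['frame'],lo,hi)[:3]
        print(n,v,[(cen(k).round(1).tolist(),cv2.boundingRect(k)) for k in ks])
        if ks:r.append(ray(d[v],cen(ks[0])))
    if len(r)==2:print('   tri',tri(r), plane(d['top'],cen(blobs(d['top']['frame'],lo,hi)[0]),.05))
# stirrer, tray, white in top view: bright
for v in('top','scene'):
  for k in blobs(d[v]['frame'],(0,0,130),(179,70,255),150):
    rr=cv2.minAreaRect(k); 
    if rr[0][1]>120: print(v,[np.round(x,1) for x in rr],cv2.contourArea(k), [plane(d[v],q,.05).round(3).tolist() for q in cv2.boxPoints(rr)] , [plane(d[v],q,.018).round(3).tolist() for q in cv2.boxPoints(rr)])
E
```

```text
red top [([245.3, 179.9], (234, 167, 23, 27))]
red scene []
yellow top [([247.8, 262.4], (236, 251, 25, 24))]
yellow scene [([296.7, 183.0], (288, 170, 18, 23))]
   tri (array([0.45639193, 0.06215074, 0.06419143]), [np.float64(0.00041390424422408105), np.float64(0.00041390424422417196)]) [0.45597473 0.06361013]
blue top [([300.9, 191.7], (289, 180, 23, 24))]
blue scene []
green top [([309.3, 258.7], (295, 245, 30, 29))]
green scene [([249.9, 186.4], (238, 175, 23, 27))]
   tri (array([ 0.46031844, -0.07240041,  0.03761915]), [np.float64(0.0034051654727296587), np.float64(0.0034051654727294107)]) [ 0.46131307 -0.07470059]
top [array([394.5, 240.9]), array([111.7,  39.1]), np.float64(1.1)] 4198.5 [[0.458, -0.14], [0.546, -0.145], [0.536, -0.402], [0.447, -0.393]] [[0.458, -0.145], [0.549, -0.15], [0.538, -0.416], [0.446, -0.408]]
top [array([149.4, 228.3]), array([66.1, 53.8]), np.float64(74.1)] 3362.0 [[0.595, 0.369], [0.627, 0.25], [0.481, 0.207], [0.449, 0.324]] [[0.599, 0.383], [0.632, 0.259], [0.481, 0.214], [0.448, 0.336]]
top [array([405., 161.]), array([76., 36.]), np.float64(-
[... 1099 characters left out ...]
103, 0.073]] [[0.987, 0.026], [0.976, 0.064], [1.078, 0.098], [1.087, 0.066]]
scene [array([227.2, 278.6]), array([27.1, 63.8]), np.float64(82.5)] 955.0 [[0.835, -0.081], [0.781, 0.033], [0.855, 0.059], [0.901, -0.047]] [[0.801, -0.098], [0.744, 0.024], [0.822, 0.051], [0.872, -0.062]]
scene [array([298.6, 213.9]), array([57.1, 22.7]), np.float64(86.4)] 562.5 [[0.456, 0.031], [0.432, 0.091], [0.69, 0.134], [0.707, 0.086]] [[0.398, 0.022], [0.373, 0.085], [0.647, 0.131], [0.665, 0.08]]
scene [array([ 20., 378.]), array([96.6,  9. ]), np.float64(62.8)] 478.5 [[1.055, -0.323], [1.046, -0.317], [1.151, -0.154], [1.157, -0.161]] [[1.036, -0.355], [1.026, -0.349], [1.137, -0.176], [1.144, -0.182]]
```

```bash
cat > plan.py <<'E'
# python3 plan.py hand x y z phi_deg [x y z phi ...] : prints rows in tool axes (cm, deg), tool pointing down
import sys,numpy as np
from math import ceil
from rig import robot
from h import *
def phi(o): x=R.from_quat(o['tool_rot']).as_matrix()[:,0];return np.degrees(np.arctan2(x[1],x[0]))
def rows(p,f,tgt,ft,v=4.0):
    dv=np.array(tgt)-p;df=(ft-f+180)%360-180
    n=max(ceil(np.linalg.norm(dv)*100/v-.02),ceil(abs(df)/7.0-.02),1);out=[]
    for i in range(n):
        a=np.radians(f+df*i/n);s=dv/n*100
        t=[s[0]*np.cos(a)+s[1]*np.sin(a),s[0]*np.sin(a)-s[1]*np.cos(a),-s[2]]
        out.append((np.round(t,2).tolist(),round(-df/n,2)))
    return out
if __name__=='__main__':
    o=robot.get_obs();p,f=o['position'],phi(o);print('at',p.round(4),round(f,2),'t',round(o['time'],2),'ft',o['ft_force'].round(1))
    a=[float(x) for x in sys.argv[2:]]
    for i in range(0,len(a),4):
        print('->',a[i:i+4])
        for t,w in rows(p,f,a[i:i+3],a[i+3]): print('{"hand":%s,"travel":%s,"twist":[0,0,%s]},'%(sys.argv[1],t,w))
        p,f=np.array(a[i:i+3]),a[i+3]
E
python3 plan.py 8.7 .43 -.28 .34 60 .50 -.20 .36 87.4
python3 - <<'E'
from rig import robot
c=robot.camera('wrist');print(c['fov_y'],c['k1'],c['T_tool_cam'])
E
```

```text
at [ 0.2828 -0.5567  0.2357] 26.92 t 0.1 ft [-0.   1.1 -0.5]
-> [0.43, -0.28, 0.34, 60.0]
{"hand":8.7,"travel":[2.85, -2.0, -1.16],"twist":[0,0,-3.68]},
{"hand":8.7,"travel":[2.97, -1.81, -1.16],"twist":[0,0,-3.68]},
{"hand":8.7,"travel":[3.08, -1.62, -1.16],"twist":[0,0,-3.68]},
{"hand":8.7,"travel":[3.18, -1.42, -1.16],"twist":[0,0,-3.68]},
{"hand":8.7,"travel":[3.26, -1.21, -1.16],"twist":[0,0,-3.68]},
{"hand":8.7,"travel":[3.34, -1.0, -1.16],"twist":[0,0,-3.68]},
{"hand":8.7,"travel":[3.39, -0.78, -1.16],"twist":[0,0,-3.68]},
{"hand":8.7,"travel":[3.44, -0.56, -1.16],"twist":[0,0,-3.68]},
{"hand":8.7,"travel":[3.47, -0.34, -1.16],"twist":[0,0,-3.68]},
-> [0.5, -0.2, 0.36, 87.4]
{"hand":8.7,"travel":[2.61, 0.52, -0.5],"twist":[0,0,-6.85]},
{"hand":8.7,"travel":[2.53, 0.82, -0.5],"twist":[0,0,-6.85]},
{"hand":8.7,"travel":[2.41, 1.12, -0.5],"twist":[0,0,-6.85]},
{"hand":8.7,"travel":[2.26, 1.4, -0.5],"twist":[0,0,-6.85]},
58.792031114850694 -0.027801130907704037 [[ 8.67428671e-04 -9.66831999e-01 -2.55411695e-01  6.88762713e-02]
 [ 9.99999343e-01  1.03008765e-03 -5.03084243e-04 -4.15586963e-04]
 [ 7.49494376e-04 -2.55411090e-01  9.66832257e-01 -1.48466217e-01]
 [ 0.00000000e+00  0.00000000e+00  0.00000000e+00  1.00000000e+00]]
```

Request:
{"op": "move_arm", "data": {"commands": [{"hand":8.7,"travel":[2.9,-2.0,-1.2],"twist":[0,0,-3.7]},{"hand":8.7,"travel":[3.0,-1.8,-1.2],"twist":[0,0,-3.7]},{"hand":8.7,"travel":[3.1,-1.6,-1.2],"twist":[0,0,-3.7]},{"hand":8.7,"travel":[3.2,-1.4,-1.2],"twist":[0,0,-3.7]},{"hand":8.7,"travel":[3.3,-1.2,-1.2],"twist":[0,0,-3.7]}]}}

```text
time: 0.57
position: [0.3665, -0.4015, 0.2967]
tool_rot: [0.922, 0.387, 0.0, -0.0]
ft_force: [0.7, -0.3, 0.7]
grip_width: 0.0869
grip_force: 0.0
```

Request:
{"op": "move_arm", "data": {"commands": [{"hand":8.7,"travel":[3.3,-1.0,-1.2],"twist":[0,0,-3.7]},{"hand":8.7,"travel":[3.4,-0.8,-1.2],"twist":[0,0,-3.7]},{"hand":8.7,"travel":[3.4,-0.6,-1.2],"twist":[0,0,-3.7]},{"hand":8.7,"travel":[3.5,-0.3,-1.2],"twist":[0,0,-3.7]}]}}

```text
time: 0.9
position: [0.4312, -0.2783, 0.3449]
tool_rot: [0.864, 0.503, -0.0, -0.0]
ft_force: [0.0, 0.2, 0.6]
grip_width: 0.0869
grip_force: 0.0
```

Request:
{"op": "move_arm", "data": {"commands": [{"hand":8.7,"travel":[2.6,0.5,-0.5],"twist":[0,0,-6.8]},{"hand":8.7,"travel":[2.5,0.8,-0.5],"twist":[0,0,-6.8]},{"hand":8.7,"travel":[2.4,1.1,-0.5],"twist":[0,0,-6.8]},{"hand":8.7,"travel":[2.3,1.4,-0.5],"twist":[0,0,-6.8]},{"hand":8.7,"travel":[0,0,0],"twist":[0,0,0]}]}}

```text
time: 1.32
position: [0.5028, -0.1965, 0.3654]
tool_rot: [0.72, 0.694, 0.002, 0.001]
ft_force: [-1.3, -0.7, -0.3]
grip_width: 0.0869
grip_force: 0.0
```

```bash
cat > snap.py <<'E'
import sys,pickle,cv2
from rig import robot
n=sys.argv[1];o=robot.get_obs();c=robot.camera('wrist')
pickle.dump((o,c),open(f'{n}.pkl','wb'));cv2.imwrite(f'pics/{n}.png',c['frame'][:,:,::-1])
E
python3 snap.py w1; python3 plan.py 8.7 .50 .05 .36 87.4
```

```text
at [ 0.5014 -0.1981  0.3648] 87.61 t 1.37 ft [-0.2 -0.6 -0.6]
-> [0.5, 0.05, 0.36, 87.4]
{"hand":8.7,"travel":[3.54, -0.17, 0.07],"twist":[0,0,0.03]},
{"hand":8.7,"travel":[3.54, -0.17, 0.07],"twist":[0,0,0.03]},
{"hand":8.7,"travel":[3.54, -0.17, 0.07],"twist":[0,0,0.03]},
{"hand":8.7,"travel":[3.54, -0.17, 0.07],"twist":[0,0,0.03]},
{"hand":8.7,"travel":[3.54, -0.17, 0.07],"twist":[0,0,0.03]},
{"hand":8.7,"travel":[3.54, -0.18, 0.07],"twist":[0,0,0.03]},
{"hand":8.7,"travel":[3.54, -0.18, 0.07],"twist":[0,0,0.03]},
```

View pics/w1.png

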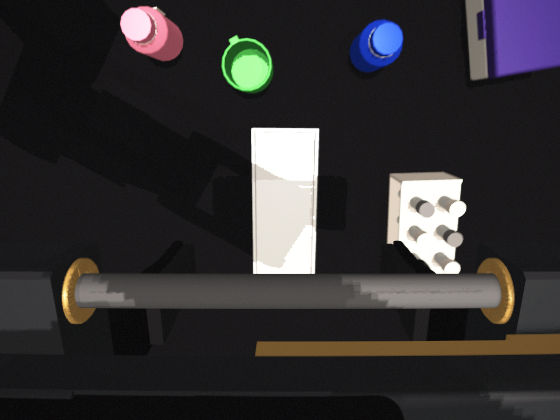

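The wrist view has image up = +y and right = +x. The tray's left end is at rows 128–270 and columns 252–318. Green is at (247,66) and blue at (384,42). The gripper hides rows above about 270.

Request:
{"op": "move_arm", "data": {"commands": [{"hand":8.7,"travel":[3.5,-0.2,0],"twist":[0,0,0]},{"hand":8.7,"travel":[3.5,-0.2,0],"twist":[0,0,0]},{"hand":8.7,"travel":[3.5,-0.2,0],"twist":[0,0,0]},{"hand":8.7,"travel":[0,0,0],"twist":[0,0,0]}]}}

```text
time: 1.7
position: [0.497, -0.09, 0.364]
tool_rot: [0.722, 0.692, 0.0, -0.002]
ft_force: [0.2, 0.1, 0.3]
grip_width: 0.0871
grip_force: 0.0
```

```bash
python3 snap.py w2
```

Request:
{"op": "move_arm", "data": {"commands": [{"hand":8.7,"travel":[3.5,-0.2,0],"twist":[0,0,0]},{"hand":8.7,"travel":[3.5,-0.2,0],"twist":[0,0,0]},{"hand":8.7,"travel":[3.5,-0.2,0],"twist":[0,0,0]},{"hand":8.7,"travel":[3.5,-0.2,0],"twist":[0,0,0]},{"hand":8.7,"travel":[0,0,0],"twist":[0,0,0]}]}}

```text
time: 2.17
position: [0.4965, 0.0491, 0.3643]
tool_rot: [0.722, 0.692, 0.001, -0.001]
ft_force: [0.4, -0.8, 0.9]
grip_width: 0.0869
grip_force: 0.0
```

```bash
python3 snap.py w3; python3 -c "
import cv2,numpy as np
cv2.imwrite('pics/w23.png',cv2.resize(np.hstack([cv2.imread('pics/w2.png')[:300],cv2.imread('pics/w3.png')[:300]]),(800,214)))"
```

```text
(no output)
```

View pics/w23.png

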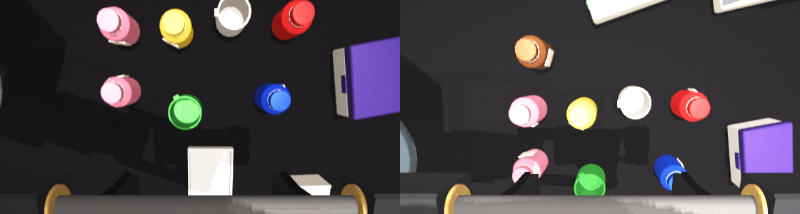

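Both strips show the vessels. In w3 the yellow, white and red ones sit close to the camera axis, and w2 shows green and blue well. Next I'll measure caps and rims across the views.

```bash
cat > meas.py <<'E'
from h import *;import pickle,itertools
V={n:pickle.load(open(n+'.pkl','rb')) for n in('w1','w2','w3')}
RG={'red':[(0,180,60),(5,255,255)],'red2':[(174,180,60),(179,255,255)],'yellow':[(20,110,90),(33,255,255)],'blue':[(110,150,50),(126,255,255)],'green':[(50,100,40),(72,255,255)]}
for n in('red','yellow','blue','green'):
    S=[]
    for v,(o,c) in V.items():
        im=c['frame'][:272];hsv=cv2.cvtColor(im,cv2.COLOR_RGB2HSV)
        ks=blobs(im,*RG[n],amin=300)
        if not ks: continue
        k=ks[0];x,y,w,h=cv2.boundingRect(k)
        if y<2 or y+h>268 : print(n,v,'cut');continue
        m=np.zeros(im.shape[:2],np.uint8);cv2.drawContours(m,[k],-1,255,-1)
        val=im.max(2) if n!='blue' else im[:,:,1]
        t,_=cv2.threshold(val[m>0].reshape(-1,1),0,255,cv2.THRESH_OTSU)
        b=((val>t)&(m>0)).astype(np.uint8)*255
        b=cv2.morphologyEx(b,cv2.MORPH_OPEN,np.ones((5,5)))
        bk=max(cv2.findContours(b,cv2.RETR_EXTERNAL,cv2.CHAIN_APPROX_NONE)[0],key=cv2.contourArea)
        (u,w_),r=cv2.minEnclosingCircle(bk)
        C,_=ray(c,(0,0),o)
        print(n,v,'blob',(x,y,w,h),'otsu',t,'cap',np.round((u,w_,r),1),'cen',cen(bk).round(1),'xy@.095',plane(c,cen(bk),.095,o).round(4),'cam',C.round(3))
        S.append(ray(c,cen(bk),o))
    if len(S)>1:x,e=tri(S);print('   TRI',x.round(4),np.round(e,4))
vis=[]
for v,(o,c) in V.items():
    im=c['frame'][:272]
    for k in blobs(im,(0,0,110),(179,90,255),300):
        (u,w),(a,b),an=cv2.minAreaRect(k);print(v,np.round((u,w,a,b,an),1),cv2.contourArea(k),cv2.boundingRect(k))
E
python3 meas.py
python3 - <<'E'
import cv2,numpy as np
a=cv2.imread('pics/w2.png')[:160,110:460];b=cv2.imread('pics/w3.png')[90:270,130:480]
cv2.imwrite('pics/zoom.png',cv2.resize(np.vstack([a,b]),None,fx=1.7,fy=1.7,interpolation=cv2.INTER_CUBIC))
E
```

```text
red w2 cut
red w3 blob (378, 126, 43, 45) otsu 231.0 cap [401.5 163.    9.6] cen [401.4 162.3] xy@.095 [0.6239 0.0567] cam [0.499 0.118 0.513]
yellow w2 blob (223, 12, 48, 55) otsu 210.0 cap [245.   36.2  24. ] cen [245.3  36.2] xy@.095 [0.4575 0.0566] cam [ 0.5   -0.021  0.513]
yellow w3 blob (233, 136, 43, 46) otsu 215.0 cap [262.5 140.5   6.5] cen [262.6 140.2] xy@.095 [0.4692 0.0875] cam [0.499 0.118 0.513]
   TRI [ 0.4537  0.0783 -0.0177] [0.0076 0.0076]
blue w1 blob (350, 19, 54, 54) otsu 91.0 cap [387.   38.   15.8] cen [387.1  38. ] xy@.095 [ 0.612  -0.0575] cam [ 0.504 -0.127  0.514]
blue w2 blob (356, 117, 52, 44) otsu 101.0 cap [390.7 139.4  15.6] cen [392.2 140.2] xy@.095 [ 0.6127 -0.0569] cam [ 0.5   -0.021  0.513]
blue w3 blob (355, 217, 46, 51) otsu 100.0 cap [381.  246.   18.4] cen [377.6 241.9] xy@.095 [ 0.5988 -0.0372] cam [0.499 0.118 0.513]
   TRI [ 0.6168 -0.0544  0.0599] [0.0048 0.0076 0.0099]
green w1 blob (221, 35, 53, 59) otsu 170.0 cap [249.5  70.8  21.3] cen [249.7  70.7] xy@.095 [ 0.4665 -0.085 ] cam [ 0.504 -0.127  0.514]
green w2 blob (235, 131, 49, 52) 
[... 652 characters left out ...]
 124.9  39.5  41.4  84. ] 1217.5 (141, 104, 42, 42)
w2 [476.3 115.4  96.2  16.7  86.4] 1202.0 (466, 67, 22, 97)
w2 [434.5 257.5  27.   57.   90. ] 1058.0 (406, 244, 58, 28)
w2 [243.   32.   31.1  28.3  45. ] 658.5 (229, 16, 31, 31)
w3 [316.  17.  34. 110.  90.] 1915.5 (261, 0, 111, 35)
w3 [327.5 143.5  47.   47.   90. ] 1727.5 (304, 120, 48, 48)
w3 [478.8 200.   59.7 110.4  32.2] 1468.5 (458, 165, 76, 98)
w3 [173.  156.5  42.   43.    0. ] 1406.5 (152, 135, 43, 44)
w3 [176.3 231.5  38.7  45.1  76.8] 895.5 (157, 209, 41, 47)
w3 [481.   9.  18.  86.  90.] 797.0 (438, 0, 87, 19)
w3 [252.1 162.4  30.   36.   18.4] 776.5 (236, 146, 32, 37)
w3 [  7.5 211.5  15.   59.    0. ] 650.0 (0, 182, 16, 60)
```

View pics/zoom.png

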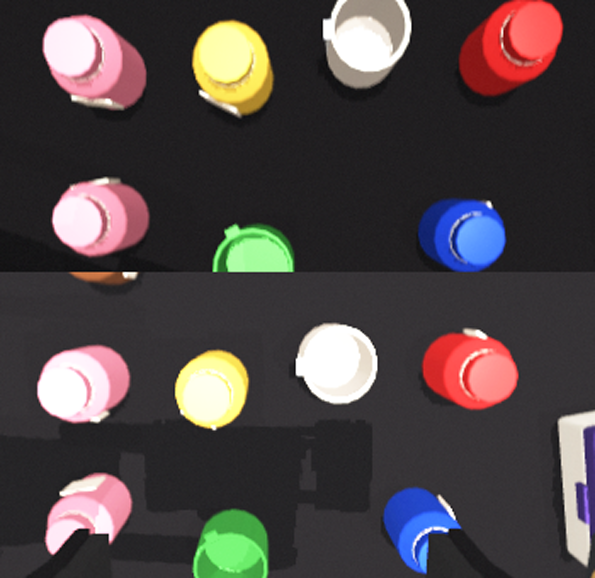

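The zoom shows the cap tops clearly. In w2 they are at yellow (242,31), red (423,19) and blue (392,140). In w3 they are at yellow (254,159) and red (418,152), with the white rim centred at (328.5,143.5). I'll refine the caps using their lower saturation, then triangulate.

```bash
cat > meas2.py <<'E'
from h import *;import pickle
V={n:pickle.load(open(n+'.pkl','rb')) for n in('w1','w2','w3')}
top=pickle.load(open('cams.pkl','rb'))['top']
G={'red':{'w2':(423,19),'w3':(418,152)},'yellow':{'w2':(242,31),'w3':(254,159)},'blue':{'w1':(387,38),'w2':(392,140)}}
ch={'red':1,'yellow':2,'blue':1}
for n,g in G.items():
    S=[]
    for v,(u,w) in g.items():
        o,c=V[v];x0,y0=u-21,max(w-21,0);p=c['frame'][y0:w+21,x0:u+21,ch[n]].copy()
        hs=cv2.cvtColor(c['frame'][y0:w+21,x0:u+21],cv2.COLOR_RGB2HSV)
        p[hs[:,:,1]<35]=0
        on=hs[:,:,2]>60
        t,_=cv2.threshold(p[on].reshape(-1,1),0,255,cv2.THRESH_OTSU)
        b=cv2.morphologyEx(((p>t)&on).astype(np.uint8)*255,cv2.MORPH_OPEN,cv2.getStructuringElement(cv2.MORPH_ELLIPSE,(9,9)))
        k=max(cv2.findContours(b,0,1)[0],key=cv2.contourArea);q=cen(k)+[x0,y0]
        print(n,v,q.round(1),'area',cv2.contourArea(k),'bb',cv2.boundingRect(k),plane(c,q,.095,o).round(4));S.append(ray(c,q,o))
    x,e=tri(S);print('  TRI',x.round(4),np.round(e,4))
o,c=V['w3'];print('white w3@.072',plane(c,(328.5,143.5),.072,o).round(4))
for k in blobs(top['frame'],(0,0,100),(179,70,255),150):
    q,r=cv2.minEnclosingCircle(k)
    if 220<q[0]<260 and q[1]>150: print('white top',q,r,plane(top,q,.072).round(4),plane(top,cen(k),.06).round(4))
    if 90<q[0]<200 and q[1]>190:
        m=np.zeros(top['frame'].shape[:2],np.uint8);cv2.drawContours(m,[k],-1,255,-1)
        dk=((top['frame'].max(2)<90)&(m>0)).astype(np.uint8)*255
        e=max(cv2.findContours(dk,0,1)[0],key=cv2.contourArea);el=cv2.fitEllipse(e);print('plate',el,plane(top,el[0],.05).round(4))
        print(' edge',[np.round(plane(top,np.array(el[0])+d,.05)-plane(top,el[0],.05),4) for d in((el[1][0]/2,0),(0,el[1][1]/2))])
o,c=V['w1']
for z in(.018,.004):
  print('tray w1',[plane(c,q,z,o).round(4).tolist() for q in((252,128),(319,128),(253,270),(316,270))])
o,c=V['w2'];print('green w2 rim@.06',plane(c,(260,157),.06,o))
E
python3 meas2.py
```

```text
red w2 [424.5  17.3] area 710.5 bb (8, 2, 30, 32) [0.6433 0.0675]
red w3 [419.2 151.4] area 571.5 bb (9, 6, 27, 29) [0.6434 0.0683]
  TRI [0.6441 0.068  0.0929] [0.0001 0.0001]
yellow w2 [242.1  30.7] area 724.5 bb (7, 5, 30, 33) [0.4545 0.0621]
yellow w3 [261.7 145.6] area 297.0 bb (13, 0, 29, 20) [0.4678 0.0817]
  TRI [0.4555 0.0753 0.0327] [0.0077 0.0077]
blue w1 [387.   38.1] area 675.5 bb (7, 6, 29, 31) [ 0.612  -0.0576]
blue w2 [392.1 140.4] area 581.0 bb (8, 7, 28, 29) [ 0.6127 -0.0572]
  TRI [ 0.6127 -0.0573  0.0937] [0.0003 0.0003]
white w3@.072 [0.5445 0.0789]
plate ((148.52085876464844, 227.89593505859375), (38.80329513549805, 40.6024284362793), 36.47125244140625) [0.5379 0.2888]
 edge [array([-0.0009, -0.0445]), array([-0.046 , -0.0008])]
white top (240.5, 222.5) 13.509356498718262 [0.5443 0.077 ] [0.5463 0.0782]
tray w1 [[0.4583, -0.1482], [0.5457, -0.1514], [0.4477, -0.3481], [0.5383, -0.3516]]
tray w1 [[0.4571, -0.1488], [0.5469, -0.1521], [0.4461, -0.3544], [0.5393, -0.3579]]
green w2 rim@.06 [ 0.46243301 -0.07359689]
```

All heights agree with the text: red cap 0.093, blue cap 0.094, beaker floor about 0.003. The tray width comes out at 87.5 mm and the plate radius at about 46–50 mm.

| Thing | x, y |
|---|---|
| red | .6435, .068 |
| blue | .6125, -.057 |
| yellow | .4545, .062 |
| white | .5445, .078 |
| green | .460, -.075 |
| stirrer | .538, .288, yaw 17° |
| tray | .4965, -.280, yaw -2.6° |

Red goes first.

```bash
python3 plan.py 7.5 .6435 .068 .17 87.4 .6435 .068 .047 87.4; python3 - <<'E'
from plan import rows;import numpy as np
p=(.6435,.068,.17)
for t in rows(np.array(p),87.4,(.5,-.2,.17),87.4):print(t)
E
```

```text
at [0.4969 0.0465 0.3643] 87.55 t 2.22 ft [ 0.5 -1.   0.2]
-> [0.6435, 0.068, 0.17, 87.4]
{"hand":7.5,"travel":[0.4, 2.08, 2.78],"twist":[0,0,0.02]},
{"hand":7.5,"travel":[0.4, 2.08, 2.78],"twist":[0,0,0.02]},
{"hand":7.5,"travel":[0.4, 2.08, 2.78],"twist":[0,0,0.02]},
{"hand":7.5,"travel":[0.4, 2.08, 2.78],"twist":[0,0,0.02]},
{"hand":7.5,"travel":[0.4, 2.08, 2.78],"twist":[0,0,0.02]},
{"hand":7.5,"travel":[0.4, 2.08, 2.78],"twist":[0,0,0.02]},
{"hand":7.5,"travel":[0.4, 2.08, 2.78],"twist":[0,0,0.02]},
-> [0.6435, 0.068, 0.047, 87.4]
{"hand":7.5,"travel":[0.0, 0.0, 3.08],"twist":[0,0,-0.0]},
{"hand":7.5,"travel":[0.0, 0.0, 3.08],"twist":[0,0,-0.0]},
{"hand":7.5,"travel":[0.0, 0.0, 3.08],"twist":[0,0,-0.0]},
{"hand":7.5,"travel":[0.0, 0.0, 3.08],"twist":[0,0,-0.0]},
([-3.43, -1.64, -0.0], -0.0)
([-3.43, -1.64, -0.0], -0.0)
([-3.43, -1.64, -0.0], -0.0)
([-3.43, -1.64, -0.0], -0.0)
([-3.43, -1.64, -0.0], -0.0)
([-3.43, -1.64, -0.0], -0.0)
([-3.43, -1.64, -0.0], -0.0)
([-3.43, -1.64, -0.0], -0.0)
```

Request:
{"op": "move_arm", "data": {"commands": [{"hand":7.5,"travel":[0.4,2.1,2.8],"twist":[0,0,0]},{"hand":7.5,"travel":[0.4,2.1,2.8],"twist":[0,0,0]},{"hand":7.5,"travel":[0.4,2.1,2.8],"twist":[0,0,0]},{"hand":7.5,"travel":[0.4,2.1,2.8],"twist":[0,0,0]},{"hand":7.5,"travel":[0.4,2.1,2.8],"twist":[0,0,0]}]}}

```text
time: 2.63
position: [0.6044, 0.0579, 0.2229]
tool_rot: [0.724, 0.69, -0.0, 0.001]
ft_force: [0.1, -0.2, 0.6]
grip_width: 0.0755
grip_force: 0.0
```

Request:
{"op": "move_arm", "data": {"commands": [{"hand":7.5,"travel":[0.4,2.1,2.8],"twist":[0,0,0]},{"hand":7.5,"travel":[0.4,2.1,2.8],"twist":[0,0,0]},{"hand":7.5,"travel":[0,0,0],"twist":[0,0,0]},{"hand":7.5,"travel":[0,0,0],"twist":[0,0,0]}]}}

```text
time: 2.97
position: [0.6448, 0.0643, 0.1651]
tool_rot: [0.724, 0.69, -0.002, -0.002]
ft_force: [0.4, -0.6, 0.5]
grip_width: 0.0749
grip_force: 0.0
```

```bash
python3 plan.py 7.5 .6435 .068 .047 87.4
```

```text
at [0.6448 0.0643 0.1651] 87.27 t 2.97 ft [ 0.4 -0.6  0.5]
-> [0.6435, 0.068, 0.047, 87.4]
{"hand":7.5,"travel":[0.12, -0.05, 3.94],"twist":[0,0,-0.04]},
{"hand":7.5,"travel":[0.12, -0.05, 3.94],"twist":[0,0,-0.04]},
{"hand":7.5,"travel":[0.12, -0.05, 3.94],"twist":[0,0,-0.04]},
```

Request:
{"op": "move_arm", "data": {"commands": [{"hand":7.5,"travel":[0.2,0,3.5],"twist":[0,0,0]},{"hand":7.5,"travel":[0.1,0,3.5],"twist":[0,0,0]},{"hand":7.5,"travel":[0,0,3.0],"twist":[0,0,0]},{"hand":7.5,"travel":[0,0,1.9],"twist":[0,0,0]},{"hand":7.5,"travel":[0,0,0],"twist":[0,0,0]}]}}

```text
time: 3.38
position: [0.6427, 0.0684, 0.0475]
tool_rot: [0.723, 0.69, -0.002, -0.002]
ft_force: [-0.1, 0.1, -0.7]
grip_width: 0.0751
grip_force: 0.0
```

Request:
{"op": "move_arm", "data": {"commands": [{"hand":4.0,"travel":[0,0,0],"twist":[0,0,0]},{"hand":4.0,"travel":[0,0,0],"twist":[0,0,0]},{"hand":4.0,"travel":[0,0,0],"twist":[0,0,0]},{"hand":4.0,"travel":[0,0,0],"twist":[0,0,0]},{"hand":4.0,"travel":[0,0,0],"twist":[0,0,0]}], "force": 20}}

```text
time: 3.8
position: [0.6458, 0.0699, 0.0513]
tool_rot: [0.723, 0.691, 0.0, 0.0]
ft_force: [-2.9, 0.4, 2.4]
grip_width: 0.0493
grip_force: 2.2
```

```bash
python3 plan.py 4.0 .6435 .068 .17 87.4 .5001 -.2001 .17 87.4 .5001 -.2001 .065 87.4
```

```text
at [0.6458 0.0699 0.0513] 87.42 t 3.8 ft [-2.9  0.4  2.4]
-> [0.6435, 0.068, 0.17, 87.4]
{"hand":4.0,"travel":[-0.07, -0.07, -3.96],"twist":[0,0,0.01]},
{"hand":4.0,"travel":[-0.07, -0.07, -3.96],"twist":[0,0,0.01]},
{"hand":4.0,"travel":[-0.07, -0.07, -3.96],"twist":[0,0,0.01]},
-> [0.5001, -0.2001, 0.17, 87.4]
{"hand":4.0,"travel":[-3.43, -1.64, -0.0],"twist":[0,0,-0.0]},
{"hand":4.0,"travel":[-3.43, -1.64, -0.0],"twist":[0,0,-0.0]},
{"hand":4.0,"travel":[-3.43, -1.64, -0.0],"twist":[0,0,-0.0]},
{"hand":4.0,"travel":[-3.43, -1.64, -0.0],"twist":[0,0,-0.0]},
{"hand":4.0,"travel":[-3.43, -1.64, -0.0],"twist":[0,0,-0.0]},
{"hand":4.0,"travel":[-3.43, -1.64, -0.0],"twist":[0,0,-0.0]},
{"hand":4.0,"travel":[-3.43, -1.64, -0.0],"twist":[0,0,-0.0]},
{"hand":4.0,"travel":[-3.43, -1.64, -0.0],"twist":[0,0,-0.0]},
-> [0.5001, -0.2001, 0.065, 87.4]
{"hand":4.0,"travel":[0.0, 0.0, 3.5],"twist":[0,0,-0.0]},
{"hand":4.0,"travel":[0.0, 0.0, 3.5],"twist":[0,0,-0.0]},
{"hand":4.0,"travel":[0.0, 0.0, 3.5],"twist":[0,0,-0.0]},
```

Request:
{"op": "move_arm", "data": {"commands": [{"hand":4.0,"travel":[0,0,0],"twist":[0,0,0]},{"hand":4.0,"travel":[0,0,0],"twist":[0,0,0]},{"hand":4.0,"travel":[0,0,0],"twist":[0,0,0]}]}}

```text
time: 4.05
position: [0.6458, 0.0699, 0.0513]
tool_rot: [0.723, 0.691, 0.0, 0.001]
ft_force: [-2.1, -0.1, 6.9]
grip_width: 0.0491
grip_force: 20.0
```

Request:
{"op": "move_arm", "data": {"commands": [{"hand":4.0,"travel":[0,0,0],"twist":[0,0,0]}]}}

```text
time: 4.13
position: [0.6458, 0.0699, 0.0513]
tool_rot: [0.723, 0.691, 0.0, 0.001]
ft_force: [-3.0, -1.6, 6.3]
grip_width: 0.0492
grip_force: 20.0
```

Request:
{"op": "move_arm", "data": {"commands": [{"hand":4.0,"travel":[0,0,-1.5],"twist":[0,0,0]},{"hand":4.0,"travel":[0,0,-3.5],"twist":[0,0,0]},{"hand":4.0,"travel":[0,0,-3.5],"twist":[0,0,0]},{"hand":4.0,"travel":[0,0,-3.5],"twist":[0,0,0]},{"hand":4.0,"travel":[0,0,0],"twist":[0,0,0]}]}}

```text
time: 4.55
position: [0.6505, 0.07, 0.1776]
tool_rot: [0.723, 0.691, 0.005, 0.006]
ft_force: [1.3, -0.9, -0.5]
grip_width: 0.0493
grip_force: 20.0
```

```bash
python3 snap.py r1; python3 plan.py 4.0 .5001 -.2001 .17 87.4 .5001 -.2001 .065 87.4|head -3;python3 -c "
from rig import robot
o=robot.get_obs();print(o['position'],o['tool_rot'],o['q'],o['joint_velocities'].round(3),o['joint_torque'].round(1))"
```

```text
at [0.6488 0.07   0.1745] 87.44 t 4.6 ft [ 0.6 -0.5 -1.2]
-> [0.5001, -0.2001, 0.17, 87.4]
{"hand":4.0,"travel":[-3.46, -1.71, 0.06],"twist":[0,0,0.0]},
[0.64879126 0.06998088 0.17450391] [0.72273715 0.69110225 0.00363947 0.00392948] [-6.34975542e-02  6.29991533e-01  1.42518687e+00  3.44329993e-05
  1.07570228e+00 -1.87708705e-02] [-0.003  0.063  0.075 -0.002 -0.008  0.001] [  0.2 -49.3 -17.    0.1   0.2  -0. ]
```

View pics/r1.png

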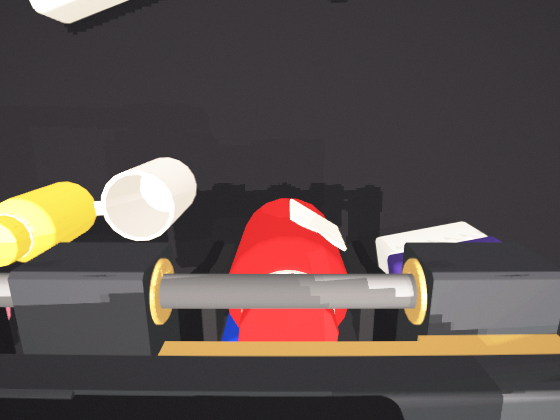

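Red is held upright and centred between the fingers, at column 287.

Request:
{"op": "move_arm", "data": {"commands": [{"hand":4.0,"travel":[-2.0,-1.0,0],"twist":[0,0,0]},{"hand":4.0,"travel":[-3.2,-1.6,0],"twist":[0,0,0]},{"hand":4.0,"travel":[-3.4,-1.7,0],"twist":[0,0,0]},{"hand":4.0,"travel":[-3.4,-1.7,0],"twist":[0,0,0]},{"hand":4.0,"travel":[-3.4,-1.7,0],"twist":[0,0,0]}]}}

```text
time: 5.02
position: [0.5596, -0.081, 0.1681]
tool_rot: [0.722, 0.691, -0.001, -0.001]
ft_force: [0.6, -1.0, -2.1]
grip_width: 0.0491
grip_force: 20.0
```

Request:
{"op": "move_arm", "data": {"commands": [{"hand":4.0,"travel":[-3.4,-1.7,0],"twist":[0,0,0]},{"hand":4.0,"travel":[-3.4,-1.7,0],"twist":[0,0,0]},{"hand":4.0,"travel":[-3.4,-1.7,0],"twist":[0,0,0]},{"hand":4.0,"travel":[-2.0,-1.0,0],"twist":[0,0,0]},{"hand":4.0,"travel":[0,0,0],"twist":[0,0,0]}]}}

```text
time: 5.43
position: [0.4926, -0.203, 0.1684]
tool_rot: [0.724, 0.689, -0.001, -0.001]
ft_force: [0.6, 0.0, -1.5]
grip_width: 0.0493
grip_force: 20.0
```

Request:
{"op": "move_arm", "data": {"commands": [{"hand":4.0,"travel":[0,0,2.5],"twist":[0,0,0]},{"hand":4.0,"travel":[0,0,3.0],"twist":[0,0,0]},{"hand":4.0,"travel":[0,0,3.0],"twist":[0,0,0]},{"hand":4.0,"travel":[0,0,1.5],"twist":[0,0,0]},{"hand":4.0,"travel":[0,0,0],"twist":[0,0,0]}]}}

```text
time: 5.85
position: [0.4925, -0.1971, 0.0655]
tool_rot: [0.723, 0.691, -0.001, -0.005]
ft_force: [0.1, 0.9, -1.9]
grip_width: 0.0496
grip_force: 20.0
```

```bash
python3 plan.py 4.0 .5001 -.2001 .056 87.4
```

```text
at [ 0.4925 -0.1971  0.0655] 87.43 t 5.85 ft [ 0.1  0.9 -1.9]
-> [0.5001, -0.2001, 0.056, 87.4]
{"hand":4.0,"travel":[-0.27, 0.77, 0.95],"twist":[0,0,0.03]},
```

Request:
{"op": "move_arm", "data": {"commands": [{"hand":4.0,"travel":[-0.3,0.7,0.3],"twist":[0,0,0]},{"hand":4.0,"travel":[0,0,0.3],"twist":[0,0,0]},{"hand":4.0,"travel":[0,0,0],"twist":[0,0,0]},{"hand":4.0,"travel":[0,0,0],"twist":[0,0,0]}]}}

```text
time: 6.18
position: [0.5029, -0.2031, 0.0644]
tool_rot: [0.723, 0.691, 0.0, 0.001]
ft_force: [-0.9, 0.1, -1.2]
grip_width: 0.0491
grip_force: 20.0
```

Request:
{"op": "move_arm", "data": {"commands": [{"hand":4.0,"travel":[0,0,0.2],"twist":[0,0,0]},{"hand":4.0,"travel":[0,0,0],"twist":[0,0,0]},{"hand":4.0,"travel":[0,0,0],"twist":[0,0,0]}]}}

```text
time: 6.43
position: [0.5021, -0.2028, 0.062]
tool_rot: [0.723, 0.691, 0.0, 0.0]
ft_force: [-0.3, -0.2, -2.1]
grip_width: 0.0493
grip_force: 20.0
```

Request:
{"op": "move_arm", "data": {"commands": [{"hand":4.0,"travel":[0,0,0.2],"twist":[0,0,0]},{"hand":4.0,"travel":[0,0,0],"twist":[0,0,0]},{"hand":4.0,"travel":[0,0,0],"twist":[0,0,0]}]}}

```text
time: 6.68
position: [0.502, -0.2028, 0.0595]
tool_rot: [0.723, 0.691, -0.0, -0.0]
ft_force: [-0.5, 0.4, -2.1]
grip_width: 0.0493
grip_force: 20.0
```

Request:
{"op": "move_arm", "data": {"commands": [{"hand":4.0,"travel":[0.2,0,0.2],"twist":[0,0,0]},{"hand":4.0,"travel":[0,0,0.1],"twist":[0,0,0]},{"hand":4.0,"travel":[0,0,0],"twist":[0,0,0]},{"hand":4.0,"travel":[0,0,0],"twist":[0,0,0]}]}}

```text
time: 7.02
position: [0.5021, -0.2007, 0.0564]
tool_rot: [0.723, 0.691, -0.0, -0.0]
ft_force: [-0.0, 0.3, -2.2]
grip_width: 0.0492
grip_force: 20.0
```

Request:
{"op": "move_arm", "data": {"commands": [{"hand":4.0,"travel":[0,0,0.1],"twist":[0,0,0]},{"hand":4.0,"travel":[0,0,0],"twist":[0,0,0]},{"hand":4.0,"travel":[0,0,0],"twist":[0,0,0]}]}}

```text
time: 7.27
position: [0.5022, -0.2009, 0.0555]
tool_rot: [0.723, 0.691, -0.0, -0.0]
ft_force: [-0.3, 1.0, -2.5]
grip_width: 0.0493
grip_force: 20.0
```

Request:
{"op": "move_arm", "data": {"commands": [{"hand":4.0,"travel":[0,0,0.1],"twist":[0,0,0]},{"hand":4.0,"travel":[0,0,0],"twist":[0,0,0]},{"hand":4.0,"travel":[0,0,0],"twist":[0,0,0]}]}}

```text
time: 7.52
position: [0.5022, -0.2009, 0.0553]
tool_rot: [0.723, 0.691, 0.0, 0.0]
ft_force: [-2.0, 0.2, 6.2]
grip_width: 0.0494
grip_force: 20.0
```

Request:
{"op": "move_arm", "data": {"commands": [{"hand":6.5,"travel":[0,0,0],"twist":[0,0,0]},{"hand":6.5,"travel":[0,0,0],"twist":[0,0,0]},{"hand":6.5,"travel":[0,0,0],"twist":[0,0,0]},{"hand":6.5,"travel":[0,0,0],"twist":[0,0,0]}]}}

```text
time: 7.85
position: [0.5023, -0.201, 0.0544]
tool_rot: [0.723, 0.691, 0.0, 0.0]
ft_force: [-0.1, 0.7, -0.1]
grip_width: 0.0634
grip_force: 0.0
```

Request:
{"op": "move_arm", "data": {"commands": [{"hand":6.8,"travel":[0,0,-1.0],"twist":[0,0,0]},{"hand":6.8,"travel":[0,0,-3.0],"twist":[0,0,0]},{"hand":6.8,"travel":[0,0,-4.0],"twist":[0,0,0]},{"hand":6.8,"travel":[0,0,-4.0],"twist":[0,0,0]},{"hand":6.8,"travel":[0,0,0],"twist":[0,0,0]}]}}

```text
time: 8.27
position: [0.5064, -0.2034, 0.1822]
tool_rot: [0.723, 0.691, 0.002, 0.007]
ft_force: [0.1, -1.3, -0.1]
grip_width: 0.0678
grip_force: 0.0
```

```bash
python3 snap.py r2; python3 plan.py 6.8 .4545 .062 .17 87.4 | cut -c1-60
```

```text
at [ 0.505  -0.2026  0.1794] 87.43 t 8.32 ft [-0.9  0.4 -0.5
-> [0.4545, 0.062, 0.17, 87.4]
{"hand":6.8,"travel":[3.74, -0.89, 0.13],"twist":[0,0,0.0]},
{"hand":6.8,"travel":[3.74, -0.89, 0.13],"twist":[0,0,0.0]},
{"hand":6.8,"travel":[3.74, -0.89, 0.13],"twist":[0,0,0.0]},
{"hand":6.8,"travel":[3.74, -0.89, 0.13],"twist":[0,0,0.0]},
{"hand":6.8,"travel":[3.74, -0.89, 0.13],"twist":[0,0,0.0]},
{"hand":6.8,"travel":[3.74, -0.89, 0.13],"twist":[0,0,0.0]},
{"hand":6.8,"travel":[3.74, -0.89, 0.13],"twist":[0,0,0.0]},
```

View pics/r2.png

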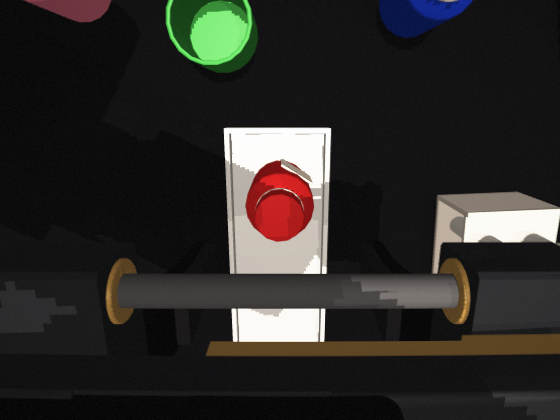

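Red stands upright in the tray at (280,205), midway between the side walls at columns 230 and 325. Yellow next.

Request:
{"op": "move_arm", "data": {"commands": [{"hand":6.8,"travel":[3.7,-0.8,0],"twist":[0,0,0]},{"hand":6.8,"travel":[3.7,-0.8,0],"twist":[0,0,0]},{"hand":6.8,"travel":[3.7,-0.9,0],"twist":[0,0,0]},{"hand":6.8,"travel":[3.7,-0.9,0],"twist":[0,0,0]},{"hand":6.8,"travel":[3.7,-0.8,0],"twist":[0,0,0]}]}}

```text
time: 8.73
position: [0.4669, -0.0125, 0.1739]
tool_rot: [0.723, 0.691, -0.001, -0.001]
ft_force: [0.7, 0.1, -0.2]
grip_width: 0.0679
grip_force: 0.0
```

Request:
{"op": "move_arm", "data": {"commands": [{"hand":6.8,"travel":[3.7,-0.9,0],"twist":[0,0,0]},{"hand":6.8,"travel":[3.8,-0.8,0],"twist":[0,0,0]},{"hand":6.8,"travel":[0,0,0],"twist":[0,0,0]},{"hand":6.8,"travel":[0,0,0],"twist":[0,0,0]},{"hand":6.8,"travel":[0,0,0],"twist":[0,0,0]}]}}

```text
time: 9.15
position: [0.4549, 0.0615, 0.1743]
tool_rot: [0.722, 0.691, -0.0, -0.0]
ft_force: [0.1, 0.4, 0.0]
grip_width: 0.0679
grip_force: 0.0
```

```bash
python3 snap.py y1; python3 plan.py 6.8 .4545 .062 .048 87.4 | cut -c1-60
```

```text
at [0.4553 0.0608 0.1743] 87.39 t 9.2 ft [ 0.6  0.6 -0.6]
-> [0.4545, 0.062, 0.048, 87.4]
{"hand":6.8,"travel":[0.03, -0.02, 3.16],"twist":[0,0,-0.0]}
{"hand":6.8,"travel":[0.03, -0.02, 3.16],"twist":[0,0,-0.0]}
{"hand":6.8,"travel":[0.03, -0.02, 3.16],"twist":[0,0,-0.0]}
{"hand":6.8,"travel":[0.03, -0.02, 3.16],"twist":[0,0,-0.0]}
```

View pics/y1.png

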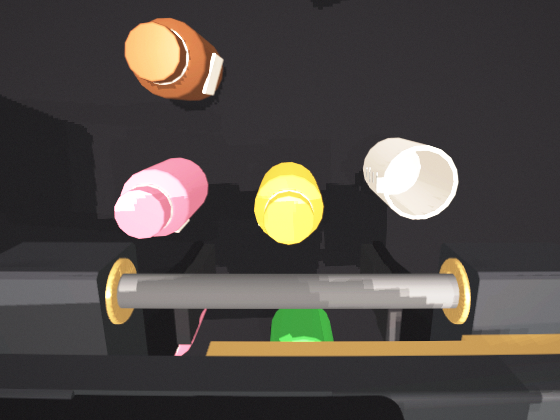

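Yellow (289,205) sits centred between the fingers, with pink (160,198) and white (415,180) clear of them.

Request:
{"op": "move_arm", "data": {"commands": [{"hand":6.8,"travel":[0.1,0,3.5],"twist":[0,0,0]},{"hand":6.8,"travel":[0,0,3.5],"twist":[0,0,0]},{"hand":6.8,"travel":[0,0,3.0],"twist":[0,0,0]},{"hand":6.8,"travel":[0,0,1.7],"twist":[0,0,0]},{"hand":6.8,"travel":[0,0,0.8],"twist":[0,0,0]}]}}

```text
time: 9.62
position: [0.4543, 0.0609, 0.047]
tool_rot: [0.724, 0.69, -0.001, -0.002]
ft_force: [-1.3, -0.1, -1.0]
grip_width: 0.068
grip_force: 0.0
```

Request:
{"op": "move_arm", "data": {"commands": [{"hand":6.8,"travel":[0,0,0],"twist":[0,0,0]},{"hand":6.8,"travel":[0,0,0],"twist":[0,0,0]},{"hand":6.8,"travel":[0,0,0],"twist":[0,0,0]}]}}

```text
time: 9.87
position: [0.456, 0.0619, 0.0504]
tool_rot: [0.723, 0.691, 0.001, 0.001]
ft_force: [-0.6, -1.6, -0.0]
grip_width: 0.0683
grip_force: 0.0
```

Request:
{"op": "move_arm", "data": {"commands": [{"hand":4.0,"travel":[0,0,0],"twist":[0,0,0]},{"hand":4.0,"travel":[0,0,0],"twist":[0,0,0]},{"hand":4.0,"travel":[0,0,0],"twist":[0,0,0]},{"hand":4.0,"travel":[0,0,0],"twist":[0,0,0]},{"hand":4.0,"travel":[0,0,0],"twist":[0,0,0]}]}}

```text
time: 10.28
position: [0.4553, 0.0626, 0.0502]
tool_rot: [0.723, 0.691, 0.0, 0.0]
ft_force: [-0.4, -0.5, 5.9]
grip_width: 0.0494
grip_force: 20.0
```

Request:
{"op": "move_arm", "data": {"commands": [{"hand":4.0,"travel":[0,0,0],"twist":[0,0,0]},{"hand":4.0,"travel":[0,0,0],"twist":[0,0,0]},{"hand":4.0,"travel":[0,0,0],"twist":[0,0,0]}]}}

```text
time: 10.53
position: [0.4553, 0.0626, 0.0502]
tool_rot: [0.723, 0.691, 0.0, 0.0]
ft_force: [-1.3, -0.2, 7.2]
grip_width: 0.0494
grip_force: 20.0
```

Request:
{"op": "move_arm", "data": {"commands": [{"hand":4.0,"travel":[0,0,-1.5],"twist":[0,0,0]},{"hand":4.0,"travel":[0,0,-3.5],"twist":[0,0,0]},{"hand":4.0,"travel":[0,0,-3.5],"twist":[0,0,0]},{"hand":4.0,"travel":[0,0,-3.5],"twist":[0,0,0]},{"hand":4.0,"travel":[-1.0,0.2,0],"twist":[0,0,0]}]}}

```text
time: 10.95
position: [0.4595, 0.0532, 0.1747]
tool_rot: [0.722, 0.692, 0.004, 0.004]
ft_force: [1.4, 0.1, -0.9]
grip_width: 0.05
grip_force: 20.0
```

Request:
{"op": "move_arm", "data": {"commands": [{"hand":4.0,"travel":[-3.0,0.5,0],"twist":[0,0,0]},{"hand":4.0,"travel":[-4.0,0.6,0],"twist":[0,0,0]},{"hand":4.0,"travel":[-4.0,0.7,0],"twist":[0,0,0]},{"hand":4.0,"travel":[-4.0,0.7,0],"twist":[0,0,0]},{"hand":4.0,"travel":[-4.0,0.7,0],"twist":[0,0,0]}]}}

```text
time: 11.37
position: [0.4793, -0.1404, 0.1688]
tool_rot: [0.723, 0.691, -0.0, -0.001]
ft_force: [0.7, -0.6, -1.4]
grip_width: 0.0496
grip_force: 20.0
```

Request:
{"op": "move_arm", "data": {"commands": [{"hand":4.0,"travel":[-4.0,0.7,0],"twist":[0,0,0]},{"hand":4.0,"travel":[-4.0,0.7,0],"twist":[0,0,0]},{"hand":4.0,"travel":[-4.0,0.7,0],"twist":[0,0,0]},{"hand":4.0,"travel":[-2.0,0.2,0],"twist":[0,0,0]},{"hand":4.0,"travel":[0,0,0],"twist":[0,0,0]}]}}

```text
time: 11.78
position: [0.4973, -0.2856, 0.1687]
tool_rot: [0.724, 0.689, -0.0, 0.002]
ft_force: [-0.2, -0.8, -0.7]
grip_width: 0.0496
grip_force: 20.0
```

Request:
{"op": "move_arm", "data": {"commands": [{"hand":4.0,"travel":[0,0,0],"twist":[0,0,0]},{"hand":4.0,"travel":[0,0,0],"twist":[0,0,0]},{"hand":4.0,"travel":[0,0,0],"twist":[0,0,0]}]}}

```text
time: 12.03
position: [0.4958, -0.2778, 0.1689]
tool_rot: [0.722, 0.691, -0.0, -0.001]
ft_force: [-0.2, 0.5, -2.2]
grip_width: 0.0494
grip_force: 20.0
```

```bash
python3 plan.py 4.0 .4965 -.280 .06 87.4 | cut -c1-60
```

```text
at [ 0.4958 -0.2778  0.1689] 87.49 t 12.03 ft [-0.2  0.5 -2.
-> [0.4965, -0.28, 0.06, 87.4]
{"hand":4.0,"travel":[-0.07, 0.03, 3.63],"twist":[0,0,0.03]}
{"hand":4.0,"travel":[-0.07, 0.03, 3.63],"twist":[0,0,0.03]}
{"hand":4.0,"travel":[-0.07, 0.03, 3.63],"twist":[0,0,0.03]}
```

Request:
{"op": "move_arm", "data": {"commands": [{"hand":4.0,"travel":[-0.2,0.1,3.5],"twist":[0,0,0]},{"hand":4.0,"travel":[0,0,3.5],"twist":[0,0,0]},{"hand":4.0,"travel":[0,0,2.5],"twist":[0,0,0]},{"hand":4.0,"travel":[0,0,1.2],"twist":[0,0,0]},{"hand":4.0,"travel":[0,0,0],"twist":[0,0,0]}]}}

```text
time: 12.45
position: [0.4959, -0.2791, 0.06]
tool_rot: [0.722, 0.692, -0.0, -0.003]
ft_force: [0.7, 0.9, -0.9]
grip_width: 0.0495
grip_force: 20.0
```

Request:
{"op": "move_arm", "data": {"commands": [{"hand":4.0,"travel":[0,0,0],"twist":[0,0,0]},{"hand":4.0,"travel":[0,0,0],"twist":[0,0,0]},{"hand":4.0,"travel":[0,0,0],"twist":[0,0,0]}]}}

```text
time: 12.7
position: [0.4987, -0.2824, 0.0644]
tool_rot: [0.723, 0.691, 0.0, 0.002]
ft_force: [-0.6, -0.1, -1.6]
grip_width: 0.0497
grip_force: 20.0
```

Request:
{"op": "move_arm", "data": {"commands": [{"hand":4.0,"travel":[0,0,0.2],"twist":[0,0,0]},{"hand":4.0,"travel":[0,0,0.1],"twist":[0,0,0]},{"hand":4.0,"travel":[0,0,0],"twist":[0,0,0]},{"hand":4.0,"travel":[0,0,0],"twist":[0,0,0]}]}}

```text
time: 13.03
position: [0.4976, -0.2819, 0.0599]
tool_rot: [0.723, 0.691, 0.0, 0.0]
ft_force: [-0.4, -0.5, -1.8]
grip_width: 0.0498
grip_force: 20.0
```

Request:
{"op": "move_arm", "data": {"commands": [{"hand":4.0,"travel":[0,0,0.2],"twist":[0,0,0]},{"hand":4.0,"travel":[0,0,0.1],"twist":[0,0,0]},{"hand":4.0,"travel":[0,0,0.1],"twist":[0,0,0]},{"hand":4.0,"travel":[0,0,0],"twist":[0,0,0]},{"hand":4.0,"travel":[0,0,0],"twist":[0,0,0]}]}}

```text
time: 13.45
position: [0.4975, -0.2817, 0.0553]
tool_rot: [0.723, 0.691, -0.0, -0.0]
ft_force: [-1.4, -0.4, -1.0]
grip_width: 0.0492
grip_force: 20.0
```

Request:
{"op": "move_arm", "data": {"commands": [{"hand":4.0,"travel":[0,0,0.1],"twist":[0,0,0]},{"hand":4.0,"travel":[0,0,0],"twist":[0,0,0]},{"hand":4.0,"travel":[0,0,0],"twist":[0,0,0]}]}}

```text
time: 13.7
position: [0.4975, -0.2817, 0.0545]
tool_rot: [0.723, 0.691, -0.0, -0.0]
ft_force: [1.3, -0.4, -1.8]
grip_width: 0.0492
grip_force: 20.0
```

Request:
{"op": "move_arm", "data": {"commands": [{"hand":4.0,"travel":[0,0,0.1],"twist":[0,0,0]},{"hand":4.0,"travel":[0,0,0],"twist":[0,0,0]},{"hand":4.0,"travel":[0,0,0],"twist":[0,0,0]}]}}

```text
time: 13.95
position: [0.4976, -0.2818, 0.0542]
tool_rot: [0.723, 0.691, -0.0, 0.0]
ft_force: [-1.5, 1.1, 5.5]
grip_width: 0.0494
grip_force: 20.0
```

Request:
{"op": "move_arm", "data": {"commands": [{"hand":6.5,"travel":[0,0,0],"twist":[0,0,0]},{"hand":6.5,"travel":[0,0,0],"twist":[0,0,0]},{"hand":6.5,"travel":[0,0,0],"twist":[0,0,0]},{"hand":6.5,"travel":[0,0,0],"twist":[0,0,0]}]}}

```text
time: 14.28
position: [0.4976, -0.2818, 0.0533]
tool_rot: [0.723, 0.691, 0.0, 0.0]
ft_force: [0.1, 0.1, -0.5]
grip_width: 0.0631
grip_force: 0.0
```

Request:
{"op": "move_arm", "data": {"commands": [{"hand":6.8,"travel":[0,0,-1.0],"twist":[0,0,0]},{"hand":6.8,"travel":[0,0,-3.0],"twist":[0,0,0]},{"hand":6.8,"travel":[0,0,-4.0],"twist":[0,0,0]},{"hand":6.8,"travel":[0,0,-4.0],"twist":[0,0,0]},{"hand":6.8,"travel":[0,0,0],"twist":[0,0,0]}]}}

```text
time: 14.7
position: [0.5016, -0.2849, 0.1816]
tool_rot: [0.723, 0.691, 0.001, 0.008]
ft_force: [0.8, -1.2, 0.9]
grip_width: 0.0679
grip_force: 0.0
```

Request:
{"op": "move_arm", "data": {"commands": [{"hand":6.8,"travel":[3.3,1.5,0],"twist":[0,0,0]},{"hand":6.8,"travel":[3.3,1.5,0],"twist":[0,0,0]},{"hand":6.8,"travel":[3.3,1.5,0],"twist":[0,0,0]},{"hand":6.8,"travel":[3.3,1.5,0],"twist":[0,0,0]},{"hand":6.8,"travel":[3.3,1.5,0],"twist":[0,0,0]}]}}

```text
time: 15.12
position: [0.5805, -0.1189, 0.1742]
tool_rot: [0.723, 0.691, 0.0, 0.0]
ft_force: [0.5, 0.4, -0.5]
grip_width: 0.0678
grip_force: 0.0
```

Request:
{"op": "move_arm", "data": {"commands": [{"hand":6.8,"travel":[3.3,1.5,0],"twist":[0,0,0]},{"hand":6.8,"travel":[3.2,1.5,0],"twist":[0,0,0]},{"hand":6.8,"travel":[0,0,0],"twist":[0,0,0]},{"hand":6.8,"travel":[0,0,0],"twist":[0,0,0]},{"hand":6.8,"travel":[0,0,0],"twist":[0,0,0]}]}}

```text
time: 15.53
position: [0.6125, -0.0567, 0.1736]
tool_rot: [0.723, 0.691, -0.0, 0.0]
ft_force: [1.0, -0.2, 0.0]
grip_width: 0.0681
grip_force: 0.0
```

```bash
python3 snap.py b1; python3 plan.py 6.8 .6125 -.0573 .048 87.4 | cut -c1-60
```

```text
at [ 0.6123 -0.0574  0.1736] 87.39 t 15.58 ft [-0.  -0.1  0.
-> [0.6125, -0.0573, 0.048, 87.4]
{"hand":6.8,"travel":[0.0, 0.0, 3.14],"twist":[0,0,-0.0]},
{"hand":6.8,"travel":[0.0, 0.0, 3.14],"twist":[0,0,-0.0]},
{"hand":6.8,"travel":[0.0, 0.0, 3.14],"twist":[0,0,-0.0]},
{"hand":6.8,"travel":[0.0, 0.0, 3.14],"twist":[0,0,-0.0]},
```

View pics/b1.png

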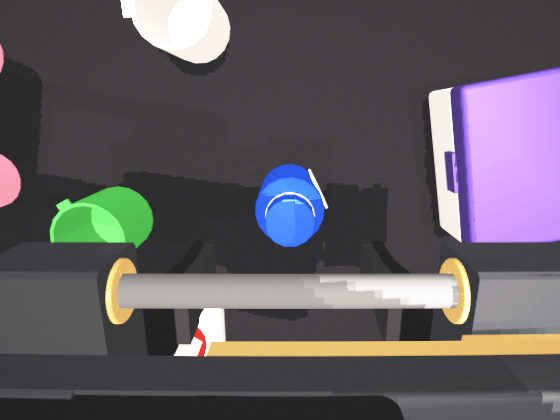

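Blue (290,207) is centred under the fingers and the tip box, beyond column 430, is clear.

Request:
{"op": "move_arm", "data": {"commands": [{"hand":6.8,"travel":[0,0,3.5],"twist":[0,0,0]},{"hand":6.8,"travel":[0,0,3.5],"twist":[0,0,0]},{"hand":6.8,"travel":[0,0,3.0],"twist":[0,0,0]},{"hand":6.8,"travel":[0,0,1.7],"twist":[0,0,0]},{"hand":6.8,"travel":[0,0,0.8],"twist":[0,0,0]}]}}

```text
time: 16.0
position: [0.6102, -0.058, 0.0456]
tool_rot: [0.724, 0.69, -0.002, -0.002]
ft_force: [-0.7, 0.8, -0.8]
grip_width: 0.068
grip_force: 0.0
```

Request:
{"op": "move_arm", "data": {"commands": [{"hand":6.8,"travel":[0,0,0],"twist":[0,0,0]},{"hand":6.8,"travel":[0,0,0],"twist":[0,0,0]},{"hand":6.8,"travel":[0,0,0],"twist":[0,0,0]}]}}

```text
time: 16.25
position: [0.6139, -0.0576, 0.0501]
tool_rot: [0.723, 0.691, 0.001, 0.001]
ft_force: [-1.2, -0.9, 1.0]
grip_width: 0.0681
grip_force: 0.0
```

Request:
{"op": "move_arm", "data": {"commands": [{"hand":4.0,"travel":[0,0,0],"twist":[0,0,0]},{"hand":4.0,"travel":[0,0,0],"twist":[0,0,0]},{"hand":4.0,"travel":[0,0,0],"twist":[0,0,0]},{"hand":4.0,"travel":[0,0,0],"twist":[0,0,0]},{"hand":4.0,"travel":[0,0,0],"twist":[0,0,0]}]}}

```text
time: 16.67
position: [0.6134, -0.0567, 0.0494]
tool_rot: [0.723, 0.691, 0.0, 0.001]
ft_force: [0.6, 0.2, 4.8]
grip_width: 0.0495
grip_force: 20.0
```

Request:
{"op": "move_arm", "data": {"commands": [{"hand":4.0,"travel":[0,0,0],"twist":[0,0,0]},{"hand":4.0,"travel":[0,0,0],"twist":[0,0,0]},{"hand":4.0,"travel":[0,0,0],"twist":[0,0,0]}]}}

```text
time: 16.92
position: [0.6134, -0.0568, 0.0494]
tool_rot: [0.723, 0.691, 0.0, 0.001]
ft_force: [-0.4, -0.0, 5.7]
grip_width: 0.049
grip_force: 20.0
```

Request:
{"op": "move_arm", "data": {"commands": [{"hand":4.0,"travel":[0,0,-1.5],"twist":[0,0,0]},{"hand":4.0,"travel":[0,0,-3.5],"twist":[0,0,0]},{"hand":4.0,"travel":[0,0,-3.5],"twist":[0,0,0]},{"hand":4.0,"travel":[0,0,-3.5],"twist":[0,0,0]},{"hand":4.0,"travel":[-1.0,-0.3,0],"twist":[0,0,0]}]}}

```text
time: 17.33
position: [0.6138, -0.0662, 0.1752]
tool_rot: [0.722, 0.692, 0.004, 0.005]
ft_force: [1.7, -0.8, -0.9]
grip_width: 0.0494
grip_force: 20.0
```

Request:
{"op": "move_arm", "data": {"commands": [{"hand":4.0,"travel":[-3.0,-1.0,0],"twist":[0,0,0]},{"hand":4.0,"travel":[-3.8,-1.3,0],"twist":[0,0,0]},{"hand":4.0,"travel":[-3.8,-1.3,0],"twist":[0,0,0]},{"hand":4.0,"travel":[-3.8,-1.3,0],"twist":[0,0,0]},{"hand":4.0,"travel":[-3.8,-1.3,0],"twist":[0,0,0]}]}}

```text
time: 17.75
position: [0.5374, -0.2465, 0.1672]
tool_rot: [0.723, 0.691, -0.0, -0.001]
ft_force: [0.5, -0.1, -1.8]
grip_width: 0.0495
grip_force: 20.0
```

Request:
{"op": "move_arm", "data": {"commands": [{"hand":4.0,"travel":[-3.8,-1.3,0],"twist":[0,0,0]},{"hand":4.0,"travel":[-3.8,-1.3,0],"twist":[0,0,0]},{"hand":4.0,"travel":[-2.9,-1.0,0],"twist":[0,0,0]},{"hand":4.0,"travel":[-1.4,-0.5,0],"twist":[0,0,0]},{"hand":4.0,"travel":[0,0,0],"twist":[0,0,0]}]}}

```text
time: 18.17
position: [0.491, -0.3661, 0.1673]
tool_rot: [0.724, 0.689, -0.0, -0.0]
ft_force: [0.9, 0.2, -1.1]
grip_width: 0.0499
grip_force: 20.0
```

Request:
{"op": "move_arm", "data": {"commands": [{"hand":4.0,"travel":[0,0,0],"twist":[0,0,0]},{"hand":4.0,"travel":[0,0,0],"twist":[0,0,0]},{"hand":4.0,"travel":[0,0,0],"twist":[0,0,0]}]}}

```text
time: 18.42
position: [0.4932, -0.3605, 0.1681]
tool_rot: [0.722, 0.692, 0.0, -0.001]
ft_force: [-0.0, -0.2, -1.4]
grip_width: 0.0495
grip_force: 20.0
```

```bash
python3 plan.py 4.0 .4933 -.3625 .06 87.4 | cut -c1-60
```

```text
at [ 0.4932 -0.3605  0.1681] 87.53 t 18.42 ft [-0.  -0.2 -1.
-> [0.4933, -0.3625, 0.06, 87.4]
{"hand":4.0,"travel":[-0.06, 0.01, 3.6],"twist":[0,0,0.04]},
{"hand":4.0,"travel":[-0.06, 0.01, 3.6],"twist":[0,0,0.04]},
{"hand":4.0,"travel":[-0.06, 0.01, 3.6],"twist":[0,0,0.04]},
```

Same descent as for yellow; contact is expected at TCP z ≈ .0534.

Request:
{"op": "move_arm", "data": {"commands": [{"hand":4.0,"travel":[-0.1,0,3.5],"twist":[0,0,0]},{"hand":4.0,"travel":[0,0,3.5],"twist":[0,0,0]},{"hand":4.0,"travel":[0,0,2.5],"twist":[0,0,0]},{"hand":4.0,"travel":[0,0,1.2],"twist":[0,0,0]},{"hand":4.0,"travel":[0,0,0],"twist":[0,0,0]}]}}

```text
time: 18.83
position: [0.4919, -0.3607, 0.0586]
tool_rot: [0.722, 0.692, 0.0, -0.003]
ft_force: [0.5, 0.7, -0.7]
grip_width: 0.0496
grip_force: 20.0
```

Request:
{"op": "move_arm", "data": {"commands": [{"hand":4.0,"travel":[0,0,0],"twist":[0,0,0]},{"hand":4.0,"travel":[0,0,0],"twist":[0,0,0]},{"hand":4.0,"travel":[0,0,0.2],"twist":[0,0,0]},{"hand":4.0,"travel":[0,0,0.1],"twist":[0,0,0]},{"hand":4.0,"travel":[0,0,0.2],"twist":[0,0,0]}]}}

```text
time: 19.25
position: [0.4935, -0.3642, 0.0578]
tool_rot: [0.723, 0.691, -0.0, 0.001]
ft_force: [0.7, 0.5, -1.0]
grip_width: 0.0493
grip_force: 20.0
```

Request:
{"op": "move_arm", "data": {"commands": [{"hand":4.0,"travel":[0,0,0.1],"twist":[0,0,0]},{"hand":4.0,"travel":[0,0,0],"twist":[0,0,0]},{"hand":4.0,"travel":[0,0,0],"twist":[0,0,0]},{"hand":4.0,"travel":[0,0,0],"twist":[0,0,0]}]}}

```text
time: 19.58
position: [0.4928, -0.3636, 0.0556]
tool_rot: [0.723, 0.691, 0.0, -0.0]
ft_force: [0.0, 0.2, -1.1]
grip_width: 0.0498
grip_force: 20.0
```

Request:
{"op": "move_arm", "data": {"commands": [{"hand":4.0,"travel":[0,0,0.1],"twist":[0,0,0]},{"hand":4.0,"travel":[0,0,0],"twist":[0,0,0]},{"hand":4.0,"travel":[0,0,0.1],"twist":[0,0,0]},{"hand":4.0,"travel":[0,0,0],"twist":[0,0,0]},{"hand":4.0,"travel":[0,0,0],"twist":[0,0,0]}]}}

```text
time: 20.0
position: [0.4928, -0.3636, 0.0535]
tool_rot: [0.723, 0.691, 0.0, -0.0]
ft_force: [0.2, 0.1, -0.8]
grip_width: 0.0494
grip_force: 20.0
```

Request:
{"op": "move_arm", "data": {"commands": [{"hand":4.0,"travel":[0,0,0.1],"twist":[0,0,0]},{"hand":4.0,"travel":[0,0,0],"twist":[0,0,0]},{"hand":4.0,"travel":[0,0,0],"twist":[0,0,0]}]}}

```text
time: 20.25
position: [0.4929, -0.3636, 0.0534]
tool_rot: [0.723, 0.691, -0.0, 0.0]
ft_force: [-2.3, -0.3, 5.1]
grip_width: 0.0494
grip_force: 20.0
```

Request:
{"op": "move_arm", "data": {"commands": [{"hand":6.5,"travel":[0,0,0],"twist":[0,0,0]},{"hand":6.5,"travel":[0,0,0],"twist":[0,0,0]},{"hand":6.5,"travel":[0,0,0],"twist":[0,0,0]},{"hand":6.5,"travel":[0,0,0],"twist":[0,0,0]}]}}

```text
time: 20.58
position: [0.4929, -0.3637, 0.0524]
tool_rot: [0.723, 0.691, 0.0, 0.0]
ft_force: [0.2, 0.5, 0.3]
grip_width: 0.063
grip_force: 0.0
```

Request:
{"op": "move_arm", "data": {"commands": [{"hand":7.5,"travel":[0,0,-1.0],"twist":[0,0,0]},{"hand":7.5,"travel":[0,0,-3.0],"twist":[0,0,0]},{"hand":7.5,"travel":[0,0,-4.0],"twist":[0,0,0]},{"hand":7.5,"travel":[0,0,-3.0],"twist":[0,0,0]},{"hand":7.5,"travel":[0,0,-1.0],"twist":[0,0,0]}]}}

```text
time: 21.0
position: [0.4951, -0.3657, 0.1783]
tool_rot: [0.723, 0.691, 0.0, 0.005]
ft_force: [0.5, -1.0, -0.4]
grip_width: 0.0746
grip_force: 0.0
```

Request:
{"op": "move_arm", "data": {"commands": [{"hand":7.5,"travel":[0,0,0],"twist":[0,0,0]},{"hand":7.5,"travel":[0,0,0],"twist":[0,0,0]}]}}

```text
time: 21.17
position: [0.4927, -0.3635, 0.1729]
tool_rot: [0.723, 0.691, 0.0, 0.0]
ft_force: [-0.2, -0.7, -1.1]
grip_width: 0.0746
grip_force: 0.0
```

```bash
python3 plan.py 7.5 .5445 .0785 .172 42 | cut -c1-70
```

```text
at [ 0.4927 -0.3635  0.1729] 87.41 t 21.17 ft [-0.2 -0.7 -1.1]
-> [0.5445, 0.0785, 0.172, 42.0]
{"hand":7.5,"travel":[3.7, 0.26, 0.01],"twist":[0,0,3.78]},
{"hand":7.5,"travel":[3.71, 0.02, 0.01],"twist":[0,0,3.78]},
{"hand":7.5,"travel":[3.7, -0.22, 0.01],"twist":[0,0,3.78]},
{"hand":7.5,"travel":[3.68, -0.47, 0.01],"twist":[0,0,3.78]},
{"hand":7.5,"travel":[3.64, -0.71, 0.01],"twist":[0,0,3.78]},
{"hand":7.5,"travel":[3.58, -0.95, 0.01],"twist":[0,0,3.78]},
{"hand":7.5,"travel":[3.51, -1.18, 0.01],"twist":[0,0,3.78]},
{"hand":7.5,"travel":[3.43, -1.41, 0.01],"twist":[0,0,3.78]},
{"hand":7.5,"travel":[3.33, -1.64, 0.01],"twist":[0,0,3.78]},
{"hand":7.5,"travel":[3.21, -1.85, 0.01],"twist":[0,0,3.78]},
{"hand":7.5,"travel":[3.08, -2.06, 0.01],"twist":[0,0,3.78]},
{"hand":7.5,"travel":[2.94, -2.26, 0.01],"twist":[0,0,3.78]},
```

Request:
{"op": "move_arm", "data": {"commands": [{"hand":7.5,"travel":[3.7,0.3,0],"twist":[0,0,3.8]},{"hand":7.5,"travel":[3.7,0,0],"twist":[0,0,3.8]},{"hand":7.5,"travel":[3.7,-0.2,0],"twist":[0,0,3.8]},{"hand":7.5,"travel":[3.7,-0.5,0],"twist":[0,0,3.8]},{"hand":7.5,"travel":[3.6,-0.7,0],"twist":[0,0,3.8]}]}}

```text
time: 21.58
position: [0.5129, -0.1772, 0.1701]
tool_rot: [0.828, 0.561, -0.001, -0.003]
ft_force: [0.4, -0.3, 0.1]
grip_width: 0.0749
grip_force: 0.0
```

Request:
{"op": "move_arm", "data": {"commands": [{"hand":7.5,"travel":[3.6,-0.9,0],"twist":[0,0,3.8]},{"hand":7.5,"travel":[3.5,-1.2,0],"twist":[0,0,3.8]},{"hand":7.5,"travel":[3.4,-1.4,0],"twist":[0,0,3.8]},{"hand":7.5,"travel":[3.3,-1.6,0],"twist":[0,0,3.8]},{"hand":7.5,"travel":[3.2,-1.9,0],"twist":[0,0,3.8]}]}}

```text
time: 22.0
position: [0.5348, 0.0057, 0.1702]
tool_rot: [0.909, 0.416, -0.002, -0.001]
ft_force: [0.6, -0.6, 0.9]
grip_width: 0.0748
grip_force: 0.0
```

Request:
{"op": "move_arm", "data": {"commands": [{"hand":7.5,"travel":[3.1,-2.1,0],"twist":[0,0,3.8]},{"hand":7.5,"travel":[2.9,-2.3,0],"twist":[0,0,3.8]},{"hand":7.5,"travel":[0,0,0],"twist":[0,0,0]},{"hand":7.5,"travel":[0,0,0],"twist":[0,0,0]},{"hand":7.5,"travel":[0,0,0],"twist":[0,0,0]}]}}

```text
time: 22.42
position: [0.5433, 0.0777, 0.1708]
tool_rot: [0.934, 0.358, -0.002, -0.001]
ft_force: [0.4, 0.2, 0.1]
grip_width: 0.0748
grip_force: 0.0
```

```bash
python3 snap.py s1; python3 plan.py 7.5 .5445 .0785 .17 42 .5445 .0785 .048 42| cut -c1-60
```

```text
at [0.5437 0.077  0.1712] 41.81 t 22.47 ft [ 0.1 -0.6 -0.3]
-> [0.5445, 0.0785, 0.17, 42.0]
{"hand":7.5,"travel":[0.16, -0.05, 0.12],"twist":[0,0,-0.19]
-> [0.5445, 0.0785, 0.048, 42.0]
{"hand":7.5,"travel":[0.0, 0.0, 3.05],"twist":[0,0,-0.0]},
{"hand":7.5,"travel":[0.0, 0.0, 3.05],"twist":[0,0,-0.0]},
{"hand":7.5,"travel":[0.0, 0.0, 3.05],"twist":[0,0,-0.0]},
{"hand":7.5,"travel":[0.0, 0.0, 3.05],"twist":[0,0,-0.0]},
```

View pics/s1.png

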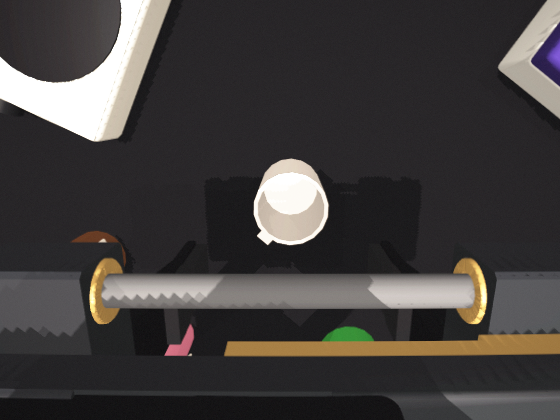

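White (291,205) is centred, with its lip at the lower left, clear of the jaw line.

Request:
{"op": "move_arm", "data": {"commands": [{"hand":7.5,"travel":[0.2,0,3.5],"twist":[0,0,0]},{"hand":7.5,"travel":[0,0,3.5],"twist":[0,0,0]},{"hand":7.5,"travel":[0,0,3.0],"twist":[0,0,0]},{"hand":7.5,"travel":[0,0,2.0],"twist":[0,0,0]},{"hand":7.5,"travel":[0,0,1.0],"twist":[0,0,0]}]}}

```text
time: 22.88
position: [0.5439, 0.0773, 0.0394]
tool_rot: [0.935, 0.356, -0.003, -0.001]
ft_force: [-0.3, -1.3, -0.3]
grip_width: 0.075
grip_force: 0.0
```

Request:
{"op": "move_arm", "data": {"commands": [{"hand":7.5,"travel":[0,0,0],"twist":[0,0,0]},{"hand":7.5,"travel":[0,0,0],"twist":[0,0,0]},{"hand":7.5,"travel":[0,0,0],"twist":[0,0,0]}]}}

```text
time: 23.13
position: [0.5471, 0.0784, 0.0436]
tool_rot: [0.934, 0.356, 0.001, 0.0]
ft_force: [0.2, 0.1, 0.5]
grip_width: 0.075
grip_force: 0.0
```

Request:
{"op": "move_arm", "data": {"commands": [{"hand":4.5,"travel":[0,0,0],"twist":[0,0,0]},{"hand":4.5,"travel":[0,0,0],"twist":[0,0,0]},{"hand":4.5,"travel":[0,0,0],"twist":[0,0,0]},{"hand":4.5,"travel":[0,0,0],"twist":[0,0,0]},{"hand":4.5,"travel":[0,0,0],"twist":[0,0,0]}], "force": 12}}

```text
time: 23.55
position: [0.5464, 0.0792, 0.0432]
tool_rot: [0.934, 0.357, 0.001, 0.0]
ft_force: [-0.2, 0.2, 3.6]
grip_width: 0.0526
grip_force: 12.0
```

Request:
{"op": "move_arm", "data": {"commands": [{"hand":4.5,"travel":[0,0,0],"twist":[0,0,0]},{"hand":4.5,"travel":[0,0,0],"twist":[0,0,0]},{"hand":4.5,"travel":[0,0,0],"twist":[0,0,0]}]}}

```text
time: 23.8
position: [0.5464, 0.0792, 0.0432]
tool_rot: [0.934, 0.357, 0.0, 0.0]
ft_force: [-0.4, -0.4, 6.4]
grip_width: 0.0525
grip_force: 12.0
```

Request:
{"op": "move_arm", "data": {"commands": [{"hand":4.5,"travel":[0,0,-1.5],"twist":[0,0,0]},{"hand":4.5,"travel":[0,0,-3.5],"twist":[0,0,0]},{"hand":4.5,"travel":[0,0,-3.5],"twist":[0,0,0]},{"hand":4.5,"travel":[0,0,-3.5],"twist":[0,0,0]},{"hand":4.5,"travel":[0,0,-1.0],"twist":[0,0,0]}]}}

```text
time: 24.22
position: [0.5487, 0.0791, 0.1771]
tool_rot: [0.934, 0.357, 0.004, 0.002]
ft_force: [0.5, -0.6, -0.5]
grip_width: 0.0521
grip_force: 12.0
```

Request:
{"op": "move_arm", "data": {"commands": [{"hand":4.5,"travel":[0,0,0],"twist":[0,0,0]},{"hand":4.5,"travel":[0,0,0],"twist":[0,0,0]}]}}

```text
time: 24.38
position: [0.5456, 0.0792, 0.1722]
tool_rot: [0.934, 0.357, -0.0, -0.0]
ft_force: [0.3, 0.0, -0.7]
grip_width: 0.0523
grip_force: 12.0
```

```bash
python3 snap.py s2; python3 plan.py 4.5 .538 .2885 .168 42| cut -c1-60
python3 - <<'E'
from h import *;import pickle
o,c=pickle.load(open('s2.pkl','rb'));im=c['frame'][:272]
# stirrer plate: dark ellipse inside white box
g=cv2.cvtColor(im,cv2.COLOR_RGB2GRAY)
b=(g>120).astype(np.uint8)*255
for k in cv2.findContours(b,cv2.RETR_CCOMP,1)[0]:
    if cv2.contourArea(k)>800: print(cv2.boundingRect(k),cv2.contourArea(k))
E
```

```text
at [0.5447 0.0791 0.1711] 41.82 t 24.43 ft [ 0.3  0.3 -1.4]
-> [0.538, 0.2885, 0.168, 42.0]
{"hand":4.5,"travel":[2.24, -2.68, 0.05],"twist":[0,0,-0.03]
{"hand":4.5,"travel":[2.24, -2.67, 0.05],"twist":[0,0,-0.03]
{"hand":4.5,"travel":[2.25, -2.67, 0.05],"twist":[0,0,-0.03]
{"hand":4.5,"travel":[2.25, -2.67, 0.05],"twist":[0,0,-0.03]
{"hand":4.5,"travel":[2.25, -2.67, 0.05],"twist":[0,0,-0.03]
{"hand":4.5,"travel":[2.25, -2.67, 0.05],"twist":[0,0,-0.03]
(226, 197, 124, 75) 6581.0
(494, 0, 66, 125) 3238.0
(0, 0, 172, 146) 9728.5
```

View pics/s2.png

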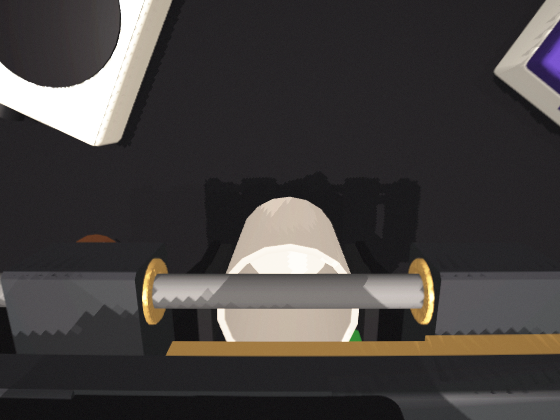

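White is held upright and centred. The stirrer plate shows at the upper left, at about (60,20). I'll stop twice on the way to measure it from close by.

Request:
{"op": "move_arm", "data": {"commands": [{"hand":4.5,"travel":[2.2,-2.7,0],"twist":[0,0,0]},{"hand":4.5,"travel":[2.2,-2.7,0],"twist":[0,0,0]},{"hand":4.5,"travel":[0,0,0],"twist":[0,0,0]},{"hand":4.5,"travel":[0,0,0],"twist":[0,0,0]},{"hand":4.5,"travel":[0,0,0],"twist":[0,0,0]}]}}

```text
time: 24.85
position: [0.5416, 0.1485, 0.1705]
tool_rot: [0.934, 0.357, -0.002, -0.0]
ft_force: [0.9, -0.8, -0.9]
grip_width: 0.0526
grip_force: 12.0
```

```bash
python3 snap.py p1
```

Request:
{"op": "move_arm", "data": {"commands": [{"hand":4.5,"travel":[2.2,-2.7,0],"twist":[0,0,0]},{"hand":4.5,"travel":[0,0,0],"twist":[0,0,0]},{"hand":4.5,"travel":[0,0,0],"twist":[0,0,0]},{"hand":4.5,"travel":[0,0,0],"twist":[0,0,0]}]}}

```text
time: 25.23
position: [0.5411, 0.1825, 0.1721]
tool_rot: [0.934, 0.357, -0.001, 0.0]
ft_force: [-0.6, -0.8, -0.5]
grip_width: 0.0525
grip_force: 12.0
```

```bash
python3 snap.py p2; cat > plate.py <<'E'
from h import *;import pickle
S=[];ims=[]
for n in('p1','p2'):
    o,c=pickle.load(open(n+'.pkl','rb'));im=c['frame'];g=cv2.cvtColor(im,cv2.COLOR_RGB2GRAY)
    b=(g[:268]>120).astype(np.uint8)*255
    cs,h=cv2.findContours(b,cv2.RETR_CCOMP,cv2.CHAIN_APPROX_NONE)
    for k,hh in zip(cs,h[0]):
        if cv2.contourArea(k)>1500: print(n,'hole' if hh[3]>=0 else 'outer',cv2.boundingRect(k))
        if hh[3]>=0 and cv2.contourArea(k)>1500:
            el=cv2.fitEllipse(k);print('  el',el,plane(c,el[0],.05,o).round(4))
            P=np.array([plane(c,q[0],.05,o) for q in k[::4]]);q,r=cv2.minEnclosingCircle(P.astype(np.float32));print('  circle on plane',np.round(q,4),round(r,4));S.append(ray(c,el[0],o))
            cv2.ellipse(im,el,(255,0,0),1)
    ims.append(im[:300])
if len(S)>1:print(tri(S))
cv2.imwrite('pics/plate.png',cv2.cvtColor(cv2.resize(np.hstack(ims),(800,214)),cv2.COLOR_RGB2BGR))
E
python3 plate.py
```

```text
p1 outer (234, 244, 109, 24)
p1 outer (27, 0, 227, 201)
p2 outer (234, 244, 109, 24)
p2 outer (66, 0, 225, 229)
p2 hole (101, 33, 143, 148)
  el ((171.68023681640625, 105.98819732666016), (138.37286376953125, 149.93040466308594), 146.15512084960938) [0.5393 0.2914]
  circle on plane [0.5373 0.29  ] 0.0507
```

View pics/plate.png

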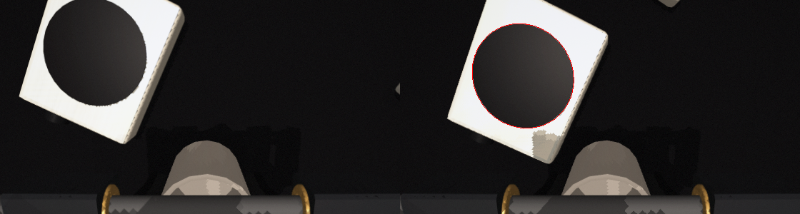

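The plate ellipse fits well: radius on the 50 mm plane is 50.7 mm, which confirms the height, and the centre is at about (.538,.290).

Request:
{"op": "move_arm", "data": {"commands": [{"hand":4.5,"travel":[2.3,-2.7,0],"twist":[0,0,0]},{"hand":4.5,"travel":[2.3,-2.7,0],"twist":[0,0,0]},{"hand":4.5,"travel":[2.4,-2.8,0],"twist":[0,0,0]},{"hand":4.5,"travel":[0,0,0],"twist":[0,0,0]},{"hand":4.5,"travel":[0,0,0],"twist":[0,0,0]}]}}

```text
time: 25.7
position: [0.5387, 0.2919, 0.1723]
tool_rot: [0.934, 0.358, -0.0, 0.0]
ft_force: [-0.5, 0.0, -1.1]
grip_width: 0.0524
grip_force: 12.0
```

Request:
{"op": "move_arm", "data": {"commands": [{"hand":4.5,"travel":[0,0,2.0],"twist":[0,0,0]},{"hand":4.5,"travel":[0,0,3.0],"twist":[0,0,0]},{"hand":4.5,"travel":[0,0,1.2],"twist":[0,0,0]},{"hand":4.5,"travel":[0,0,0],"twist":[0,0,0]},{"hand":4.5,"travel":[0,0,0],"twist":[0,0,0]}]}}

```text
time: 26.12
position: [0.5386, 0.2898, 0.11]
tool_rot: [0.934, 0.356, -0.001, 0.0]
ft_force: [-0.6, 0.9, -0.8]
grip_width: 0.0528
grip_force: 12.0
```

Request:
{"op": "move_arm", "data": {"commands": [{"hand":4.5,"travel":[0,0,0],"twist":[0,0,0]},{"hand":4.5,"travel":[0,0,0],"twist":[0,0,0]},{"hand":4.5,"travel":[0,0,0],"twist":[0,0,0]}]}}

```text
time: 26.37
position: [0.5397, 0.2914, 0.112]
tool_rot: [0.934, 0.357, 0.001, 0.0]
ft_force: [0.6, 0.2, -0.5]
grip_width: 0.0526
grip_force: 12.0
```

```bash
python3 plan.py 4.5 .539 .2900 .0945 42| cut -c1-60
```

```text
at [0.5397 0.2914 0.112 ] 41.8 t 26.37 ft [ 0.6  0.2 -0.5]
-> [0.539, 0.29, 0.0945, 42.0]
{"hand":4.5,"travel":[-0.14, 0.05, 1.75],"twist":[0,0,-0.2]}
```

Request:
{"op": "move_arm", "data": {"commands": [{"hand":4.5,"travel":[-0.1,0.1,0.8],"twist":[0,0,0]},{"hand":4.5,"travel":[0,0,0.4],"twist":[0,0,0]},{"hand":4.5,"travel":[0,0,0.3],"twist":[0,0,0]},{"hand":4.5,"travel":[0,0,0],"twist":[0,0,0]},{"hand":4.5,"travel":[0,0,0],"twist":[0,0,0]}]}}

```text
time: 26.78
position: [0.5384, 0.2898, 0.0951]
tool_rot: [0.934, 0.357, -0.0, -0.0]
ft_force: [0.1, -0.5, -0.4]
grip_width: 0.0521
grip_force: 12.0
```

Request:
{"op": "move_arm", "data": {"commands": [{"hand":4.5,"travel":[0,0,0],"twist":[0,0,0]},{"hand":4.5,"travel":[0,0,0.1],"twist":[0,0,0]},{"hand":4.5,"travel":[0,0,0],"twist":[0,0,0]},{"hand":4.5,"travel":[0,0,0],"twist":[0,0,0]}]}}

```text
time: 27.12
position: [0.5387, 0.2899, 0.0946]
tool_rot: [0.934, 0.357, 0.0, 0.0]
ft_force: [-0.8, -0.3, 0.2]
grip_width: 0.0526
grip_force: 12.0
```

Request:
{"op": "move_arm", "data": {"commands": [{"hand":4.5,"travel":[0,0,0.1],"twist":[0,0,0]},{"hand":4.5,"travel":[0,0,0],"twist":[0,0,0]},{"hand":4.5,"travel":[0,0,0],"twist":[0,0,0]}]}}

```text
time: 27.37
position: [0.5386, 0.2899, 0.0935]
tool_rot: [0.934, 0.357, -0.0, -0.0]
ft_force: [-1.2, 0.1, -1.3]
grip_width: 0.0522
grip_force: 12.0
```

Request:
{"op": "move_arm", "data": {"commands": [{"hand":4.5,"travel":[0,0,0.1],"twist":[0,0,0]},{"hand":4.5,"travel":[0,0,0],"twist":[0,0,0]},{"hand":4.5,"travel":[0,0,0],"twist":[0,0,0]}]}}

```text
time: 27.62
position: [0.5388, 0.2899, 0.0932]
tool_rot: [0.934, 0.357, 0.0, 0.0]
ft_force: [-1.5, -0.9, 4.0]
grip_width: 0.0522
grip_force: 12.0
```

Request:
{"op": "move_arm", "data": {"commands": [{"hand":6.8,"travel":[0,0,0],"twist":[0,0,0]},{"hand":6.8,"travel":[0,0,0],"twist":[0,0,0]},{"hand":6.8,"travel":[0,0,0],"twist":[0,0,0]},{"hand":6.8,"travel":[0,0,0],"twist":[0,0,0]}]}}

```text
time: 27.95
position: [0.5386, 0.2898, 0.0923]
tool_rot: [0.934, 0.357, -0.0, -0.0]
ft_force: [1.0, 0.2, -0.0]
grip_width: 0.0661
grip_force: 0.0
```

Request:
{"op": "move_arm", "data": {"commands": [{"hand":7.0,"travel":[0,0,-1.0],"twist":[0,0,0]},{"hand":7.0,"travel":[0,0,-3.0],"twist":[0,0,0]},{"hand":7.0,"travel":[0,0,-4.0],"twist":[0,0,0]},{"hand":7.0,"travel":[0,0,-3.5],"twist":[0,0,0]},{"hand":7.0,"travel":[0,0,-1.5],"twist":[0,0,0]}]}}

```text
time: 28.37
position: [0.5412, 0.2908, 0.2284]
tool_rot: [0.934, 0.357, 0.005, 0.0]
ft_force: [0.8, 0.0, 1.1]
grip_width: 0.0702
grip_force: 0.0
```

Request:
{"op": "move_arm", "data": {"commands": [{"hand":7.0,"travel":[0,0,0],"twist":[0,0,0]},{"hand":7.0,"travel":[0,0,0],"twist":[0,0,0]},{"hand":7.0,"travel":[0,0,0],"twist":[0,0,0]}]}}

```text
time: 28.62
position: [0.5377, 0.2895, 0.2217]
tool_rot: [0.934, 0.357, -0.001, -0.0]
ft_force: [-0.8, -0.9, 0.1]
grip_width: 0.0698
grip_force: 0.0
```

```bash
python3 snap.py s3; python3 - <<'E'
from h import *;import pickle
for n in('p1','p2'):
    o,c=pickle.load(open(n+'.pkl','rb'));g=cv2.cvtColor(c['frame'],cv2.COLOR_RGB2GRAY)[:268]
    b=(g>150).astype(np.uint8)*255
    k=max(cv2.findContours(b[:235],cv2.RETR_EXTERNAL,cv2.CHAIN_APPROX_NONE)[0],key=cv2.contourArea)
    P=np.array([plane(c,q[0],.05,o) for q in k if q[0][1]>3])
    q=cv2.minAreaRect((P*1000).astype(np.float32));print(n,q,cv2.boxPoints(q).round(0).tolist())
    # polygon corners in world
    ap=cv2.approxPolyDP(k,6,True)[:,0];print([(a.tolist(),plane(c,a,.05,o).round(4).tolist()) for a in ap])
E
python3 plan.py 7.5 .4605 -.0745 .17 107 | cut -c1-65
python3 - <<'E'
import pickle,cv2
E
```

```text
p1 ((538.7157592773438, 288.3006591796875), (145.4748077392578, 116.45243072509766), 16.18720817565918) [[453.0, 324.0], [485.0, 212.0], [625.0, 253.0], [592.0, 364.0]]
[([67, 0], [0.5473, 0.3511]), ([27, 135], [0.4537, 0.3235]), ([175, 200], [0.4873, 0.2139]), ([251, 10], [0.6232, 0.2555]), ([234, 0], [0.6203, 0.2678]), ([150, 0], [0.5837, 0.3093]), ([195, 38], [0.5851, 0.2724]), ([205, 94], [0.5614, 0.2446]), ([175, 139], [0.523, 0.2413]), ([134, 149], [0.4976, 0.2591]), ([96, 135], [0.4874, 0.2856]), ([66, 98], [0.4944, 0.3163]), ([63, 40], [0.5248, 0.3391]), ([101, 0], [0.5622, 0.3338])]
p2 ((538.7586059570312, 289.07647705078125), (145.38491821289062, 116.14328002929688), 16.132051467895508) [[453.0, 325.0], [485.0, 213.0], [625.0, 253.0], [592.0, 365.0]]
[([121, 0], [0.571, 0.3585]), ([66, 165], [0.4539, 0.3246]), ([205, 224], [0.4871, 0.2196]), ([290, 49], [0.6226, 0.2543]), ([200, 0], [0.6057, 0.319])]
at [0.5374 0.2894 0.221 ] 41.81 t 28.67 ft [-0.3 -0.1  0.1]
-> [0.4605, -0.0745, 0.17, 107.0]
{"hand":7.5,"travel":[-3.0, 2.2, 0.51],"twist":[0,0,-6.52]},
{"hand":7.5,"travel":[-3.23, 1.84, 0.51],"twist":[0,0,-6.52]},
{"hand":7.5,"travel":[-3.42, 1.47, 0.51],"twist":[0,0,-6.52]},
{"hand":7.5,"travel":[-3.56, 1.07, 0.51],"twist":[0,0,-6.52]},
{"hand":7.5,"travel":[-3.66, 0.66, 0.51],"twist":[0,0,-6.52]},
{"hand":7.5,"travel":[-3.71, 0.24, 0.51],"twist":[0,0,-6.52]},
{"hand":7.5,"travel":[-3.71, -0.19, 0.51],"twist":[0,0,-6.52]},
{"hand":7.5,"travel":[-3.67, -0.61, 0.51],"twist":[0,0,-6.52]},
{"hand":7.5,"travel":[-3.58, -1.02, 0.51],"twist":[0,0,-6.52]},
{"hand":7.5,"travel":[-3.44, -1.42, 0.51],"twist":[0,0,-6.52]},
```

View pics/s3.png

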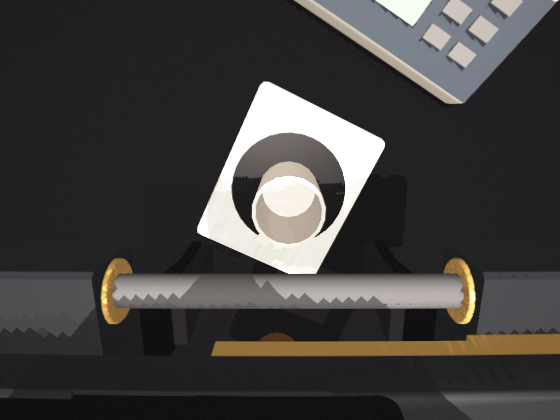

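White stands upright on the plate. The stirrer fits at (.5388,.2887), yaw 16.2°, so green's target is 119 mm from its centre on the tray side, at (.572,.1745).

Request:
{"op": "move_arm", "data": {"commands": [{"hand":7.5,"travel":[-3.0,2.2,0.5],"twist":[0,0,-6.5]},{"hand":7.5,"travel":[-3.2,1.8,0.5],"twist":[0,0,-6.5]},{"hand":7.5,"travel":[-3.4,1.5,0.5],"twist":[0,0,-6.5]},{"hand":7.5,"travel":[-3.6,1.1,0.5],"twist":[0,0,-6.5]},{"hand":7.5,"travel":[-3.7,0.7,0.5],"twist":[0,0,-6.5]}]}}

```text
time: 29.08
position: [0.4989, 0.1065, 0.1957]
tool_rot: [0.795, 0.606, -0.002, -0.001]
ft_force: [0.8, -0.2, -0.4]
grip_width: 0.0751
grip_force: 0.0
```

Request:
{"op": "move_arm", "data": {"commands": [{"hand":8.0,"travel":[-3.7,0.2,0.5],"twist":[0,0,-6.5]},{"hand":8.0,"travel":[-3.7,-0.2,0.5],"twist":[0,0,-6.5]},{"hand":8.0,"travel":[-3.7,-0.6,0.5],"twist":[0,0,-6.5]},{"hand":8.0,"travel":[-3.6,-1.0,0.5],"twist":[0,0,-6.5]},{"hand":8.0,"travel":[-3.4,-1.4,0.5],"twist":[0,0,-6.5]}]}}

```text
time: 29.5
position: [0.4606, -0.0666, 0.1721]
tool_rot: [0.605, 0.796, -0.0, -0.002]
ft_force: [0.8, -0.6, -0.8]
grip_width: 0.0803
grip_force: 0.0
```

Request:
{"op": "move_arm", "data": {"commands": [{"hand":8.0,"travel":[0,0,0],"twist":[0,0,0]},{"hand":8.0,"travel":[0,0,0],"twist":[0,0,0]},{"hand":8.0,"travel":[0,0,0],"twist":[0,0,0]},{"hand":8.0,"travel":[0,0,0],"twist":[0,0,0]}]}}

```text
time: 29.83
position: [0.4619, -0.0643, 0.1732]
tool_rot: [0.607, 0.795, -0.0, -0.001]
ft_force: [0.6, -0.1, 0.5]
grip_width: 0.0799
grip_force: 0.0
```

```bash
python3 snap.py g1; python3 plan.py 8.0 .4605 -.0745 .17 107 | cut -c1-65
python3 - <<'E'
from h import *;import pickle
o,c=pickle.load(open('s3.pkl','rb'));print('white rim@.122',plane(c,(289,210),.122,o))
E
```

```text
at [ 0.4621 -0.0641  0.1734] 105.36 t 29.88 ft [ 0.4  0.5 -0.3]
-> [0.4605, -0.0745, 0.17, 107.0]
{"hand":8.0,"travel":[-0.96, -0.43, 0.34],"twist":[0,0,-1.64]},
white rim@.122 [0.53894606 0.29043216]
```

View pics/g1.png

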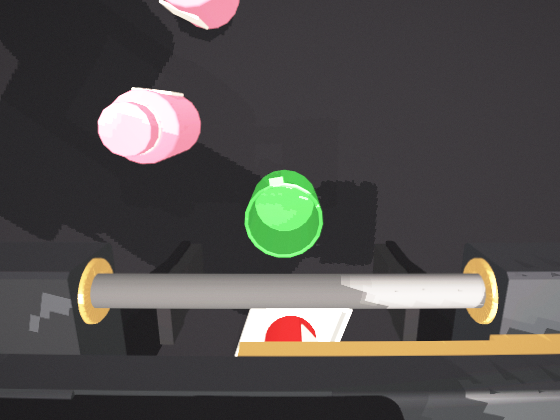

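```bash
python3 - <<'E'
from h import *;import pickle
o,c=pickle.load(open('g1.pkl','rb'))
k=blobs(c['frame'][:268],(45,90,40),(75,255,255),500)[0];print(cv2.boundingRect(k))
print('rim',plane(c,(284,219),.06,o),'floor',plane(c,(284,206),.003,o),'white check:')
o,c=pickle.load(open('s1.pkl','rb'));print(plane(c,(291,209),.072,o),plane(c,(291,193),.003,o))
o,c=pickle.load(open('b1.pkl','rb'));print('blue',plane(c,(290,219),.095,o))
E
```

```text
(244, 170, 80, 88)
rim [ 0.46052971 -0.072514  ] floor [ 0.46124584 -0.07737346] white check:
[0.54603089 0.07831715] [0.5430912  0.07512193]
blue [ 0.61322801 -0.05450651]
```

The close view puts green at (.4607,-.0745), with its lip at the top, away from the jaw line.

Request:
{"op": "move_arm", "data": {"commands": [{"hand":8.0,"travel":[-1.0,-0.4,2.0],"twist":[0,0,-1.6]},{"hand":8.0,"travel":[0,0,0],"twist":[0,0,0]},{"hand":8.0,"travel":[0,0,0],"twist":[0,0,0]},{"hand":8.0,"travel":[0,0,0],"twist":[0,0,0]}]}}

```text
time: 30.22
position: [0.4611, -0.0752, 0.154]
tool_rot: [0.595, 0.803, 0.0, -0.0]
ft_force: [-0.4, -0.4, 0.1]
grip_width: 0.0798
grip_force: 0.0
```

Request:
{"op": "move_arm", "data": {"commands": [{"hand":8.0,"travel":[0,0,3.0],"twist":[0,0,0]},{"hand":8.0,"travel":[0,0,3.5],"twist":[0,0,0]},{"hand":8.0,"travel":[0,0,3.0],"twist":[0,0,0]},{"hand":8.0,"travel":[0,0,1.5],"twist":[0,0,0]},{"hand":8.0,"travel":[0,0,0],"twist":[0,0,0]}]}}

```text
time: 30.63
position: [0.4598, -0.075, 0.0416]
tool_rot: [0.596, 0.803, -0.001, -0.003]
ft_force: [-0.0, 0.8, -0.4]
grip_width: 0.0802
grip_force: 0.0
```

Request:
{"op": "move_arm", "data": {"commands": [{"hand":8.0,"travel":[0,0,0],"twist":[0,0,0]},{"hand":8.0,"travel":[0,0,0],"twist":[0,0,0]},{"hand":8.0,"travel":[0,0,0],"twist":[0,0,0]}]}}

```text
time: 30.88
position: [0.4621, -0.0763, 0.0452]
tool_rot: [0.596, 0.803, 0.0, 0.002]
ft_force: [-0.1, -0.0, -0.1]
grip_width: 0.08
grip_force: 0.0
```

Request:
{"op": "move_arm", "data": {"commands": [{"hand":8.0,"travel":[0,0,0.5],"twist":[0,0,0]},{"hand":8.0,"travel":[0,0,0],"twist":[0,0,0]},{"hand":8.0,"travel":[0,0,0],"twist":[0,0,0]}]}}

```text
time: 31.13
position: [0.4612, -0.0762, 0.0391]
tool_rot: [0.596, 0.803, 0.0, 0.0]
ft_force: [-0.2, -0.2, 0.1]
grip_width: 0.0801
grip_force: 0.0
```

Request:
{"op": "move_arm", "data": {"commands": [{"hand":5.0,"travel":[0,0,0],"twist":[0,0,0]},{"hand":5.0,"travel":[0,0,0],"twist":[0,0,0]},{"hand":5.0,"travel":[0,0,0],"twist":[0,0,0]},{"hand":5.0,"travel":[0,0,0],"twist":[0,0,0]},{"hand":5.0,"travel":[0,0,0],"twist":[0,0,0]}], "force": 14}}

```text
time: 31.55
position: [0.4611, -0.0762, 0.0387]
tool_rot: [0.596, 0.803, 0.0, 0.0]
ft_force: [0.6, -0.2, 0.2]
grip_width: 0.058
grip_force: 14.0
```

Request:
{"op": "move_arm", "data": {"commands": [{"hand":5.0,"travel":[0,0,0],"twist":[0,0,0]},{"hand":5.0,"travel":[0,0,0],"twist":[0,0,0]},{"hand":5.0,"travel":[0,0,0],"twist":[0,0,0]}]}}

```text
time: 31.8
position: [0.4611, -0.0762, 0.0387]
tool_rot: [0.596, 0.803, 0.0, 0.0]
ft_force: [-0.6, 0.7, 0.3]
grip_width: 0.058
grip_force: 14.0
```

Request:
{"op": "move_arm", "data": {"commands": [{"hand":5.0,"travel":[0,0,-1.5],"twist":[0,0,0]},{"hand":5.0,"travel":[0,0,-3.0],"twist":[0,0,0]},{"hand":5.0,"travel":[0,0,-3.0],"twist":[0,0,0]},{"hand":5.0,"travel":[0,0,-3.0],"twist":[0,0,0]},{"hand":5.0,"travel":[0,0,-1.5],"twist":[0,0,0]}]}}

```text
time: 32.22
position: [0.4619, -0.0764, 0.1614]
tool_rot: [0.596, 0.803, 0.0, 0.002]
ft_force: [0.7, 0.0, -1.1]
grip_width: 0.0577
grip_force: 14.0
```

Request:
{"op": "move_arm", "data": {"commands": [{"hand":5.0,"travel":[0,0,0],"twist":[0,0,0]},{"hand":5.0,"travel":[0,0,0],"twist":[0,0,0]},{"hand":5.0,"travel":[0,0,0],"twist":[0,0,0]}]}}

```text
time: 32.47
position: [0.4601, -0.0758, 0.1578]
tool_rot: [0.596, 0.803, -0.0, -0.001]
ft_force: [-1.1, 0.4, -1.3]
grip_width: 0.0581
grip_force: 14.0
```

```bash
python3 plan.py 5.0 .573 .1735 .16 106.2 | cut -c1-65
```

```text
at [ 0.4601 -0.0758  0.1578] 106.88 t 32.47 ft [-1.1  0.4 -1.3]
-> [0.573, 0.1735, 0.16, 106.2]
{"hand":5.0,"travel":[2.94, 2.58, -0.03],"twist":[0,0,0.1]},
{"hand":5.0,"travel":[2.94, 2.57, -0.03],"twist":[0,0,0.1]},
{"hand":5.0,"travel":[2.95, 2.57, -0.03],"twist":[0,0,0.1]},
{"hand":5.0,"travel":[2.95, 2.56, -0.03],"twist":[0,0,0.1]},
{"hand":5.0,"travel":[2.96, 2.56, -0.03],"twist":[0,0,0.1]},
{"hand":5.0,"travel":[2.96, 2.55, -0.03],"twist":[0,0,0.1]},
{"hand":5.0,"travel":[2.97, 2.55, -0.03],"twist":[0,0,0.1]},
```

Request:
{"op": "move_arm", "data": {"commands": [{"hand":5.0,"travel":[1.9,1.7,0],"twist":[0,0,0]},{"hand":5.0,"travel":[2.9,2.6,0],"twist":[0,0,0]},{"hand":5.0,"travel":[3.0,2.6,0],"twist":[0,0,0]},{"hand":5.0,"travel":[3.0,2.6,0],"twist":[0,0,0]},{"hand":5.0,"travel":[3.0,2.6,0],"twist":[0,0,0]}]}}

```text
time: 32.88
position: [0.5359, 0.0926, 0.1565]
tool_rot: [0.596, 0.803, -0.001, -0.002]
ft_force: [0.6, -0.7, 0.3]
grip_width: 0.0583
grip_force: 14.0
```

Request:
{"op": "move_arm", "data": {"commands": [{"hand":5.0,"travel":[2.9,2.5,0],"twist":[0,0,0]},{"hand":5.0,"travel":[2.4,2.0,0],"twist":[0,0,0]},{"hand":5.0,"travel":[1.6,1.3,0],"twist":[0,0,0.7]},{"hand":5.0,"travel":[0,0,0],"twist":[0,0,0]},{"hand":5.0,"travel":[0,0,0],"twist":[0,0,0]}]}}

```text
time: 33.3
position: [0.5709, 0.1747, 0.1562]
tool_rot: [0.599, 0.8, -0.002, -0.002]
ft_force: [-0.6, -0.9, -1.8]
grip_width: 0.0579
grip_force: 14.0
```

Request:
{"op": "move_arm", "data": {"commands": [{"hand":5.0,"travel":[0,0,2.5],"twist":[0,0,0]},{"hand":5.0,"travel":[0,0,3.0],"twist":[0,0,0]},{"hand":5.0,"travel":[0,0,2.5],"twist":[0,0,0]},{"hand":5.0,"travel":[0,0,1.5],"twist":[0,0,0]},{"hand":5.0,"travel":[0,0,0],"twist":[0,0,0]}]}}

```text
time: 33.72
position: [0.5679, 0.1718, 0.0591]
tool_rot: [0.601, 0.799, -0.004, -0.004]
ft_force: [0.1, -0.2, -1.7]
grip_width: 0.0577
grip_force: 14.0
```

Request:
{"op": "move_arm", "data": {"commands": [{"hand":5.0,"travel":[0,0,0],"twist":[0,0,0]},{"hand":5.0,"travel":[0,0,0],"twist":[0,0,0]},{"hand":5.0,"travel":[0,0,0],"twist":[0,0,0]},{"hand":5.0,"travel":[0,0,0],"twist":[0,0,0]}]}}

```text
time: 34.05
position: [0.573, 0.1738, 0.0651]
tool_rot: [0.601, 0.8, 0.001, 0.001]
ft_force: [-0.5, 1.0, -0.2]
grip_width: 0.058
grip_force: 14.0
```

```bash
python3 snap.py g2; python3 plan.py 5.0 .5725 .173 .04 106.2 | cut -c1-65
```

```text
at [0.5729 0.1739 0.065 ] 106.18 t 34.1 ft [-0.2  0.3 -1.2]
-> [0.5725, 0.173, 0.04, 106.2]
{"hand":5.0,"travel":[-0.07, -0.07, 2.5],"twist":[0,0,-0.02]},
```

View pics/g2.png

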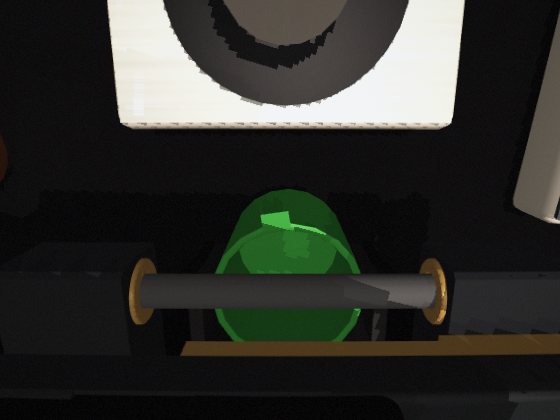

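The stirrer's side runs parallel to the jaws and spans columns 118–455, and green at column 288 is level with its middle. Lowering now.

Request:
{"op": "move_arm", "data": {"commands": [{"hand":5.0,"travel":[-0.1,0,1.0],"twist":[0,0,0]},{"hand":5.0,"travel":[0,0,0.8],"twist":[0,0,0]},{"hand":5.0,"travel":[0,0,0.3],"twist":[0,0,0]},{"hand":5.0,"travel":[0,0,0],"twist":[0,0,0]},{"hand":5.0,"travel":[0,0,0],"twist":[0,0,0]}]}}

```text
time: 34.52
position: [0.572, 0.173, 0.042]
tool_rot: [0.601, 0.8, -0.0, -0.001]
ft_force: [-0.4, 0.5, -0.8]
grip_width: 0.0581
grip_force: 14.0
```

Request:
{"op": "move_arm", "data": {"commands": [{"hand":5.0,"travel":[0,0,0],"twist":[0,0,0]},{"hand":5.0,"travel":[0,0,0],"twist":[0,0,0]},{"hand":5.0,"travel":[0,0,0.1],"twist":[0,0,0]},{"hand":5.0,"travel":[0,0,0.1],"twist":[0,0,0]},{"hand":5.0,"travel":[0,0,0],"twist":[0,0,0]}]}}

```text
time: 34.93
position: [0.5724, 0.173, 0.0407]
tool_rot: [0.601, 0.8, 0.0, -0.0]
ft_force: [-0.3, -0.6, -1.6]
grip_width: 0.0581
grip_force: 14.0
```

Request:
{"op": "move_arm", "data": {"commands": [{"hand":5.0,"travel":[0,0,0.1],"twist":[0,0,0]},{"hand":5.0,"travel":[0,0,0],"twist":[0,0,0]},{"hand":5.0,"travel":[0,0,0],"twist":[0,0,0]}]}}

```text
time: 35.18
position: [0.5724, 0.173, 0.0397]
tool_rot: [0.601, 0.8, -0.0, -0.0]
ft_force: [0.3, -0.2, -1.7]
grip_width: 0.0582
grip_force: 14.0
```

Request:
{"op": "move_arm", "data": {"commands": [{"hand":5.0,"travel":[0,0,0.1],"twist":[0,0,0]},{"hand":5.0,"travel":[0,0,0],"twist":[0,0,0]},{"hand":5.0,"travel":[0,0,0],"twist":[0,0,0]}]}}

```text
time: 35.43
position: [0.5726, 0.173, 0.0388]
tool_rot: [0.601, 0.8, 0.0, 0.0]
ft_force: [-0.0, -0.4, -1.0]
grip_width: 0.0579
grip_force: 14.0
```

Request:
{"op": "move_arm", "data": {"commands": [{"hand":5.0,"travel":[0,0,0.1],"twist":[0,0,0]},{"hand":5.0,"travel":[0,0,0],"twist":[0,0,0]},{"hand":5.0,"travel":[0,0,0],"twist":[0,0,0]}]}}

```text
time: 35.68
position: [0.5726, 0.173, 0.0387]
tool_rot: [0.6, 0.8, 0.0, 0.0]
ft_force: [-0.6, -0.3, 5.6]
grip_width: 0.0582
grip_force: 14.0
```

Green touches the bench. Release and lift straight up, back off towards the middle, then check with the fixed cameras.

Request:
{"op": "move_arm", "data": {"commands": [{"hand":7.5,"travel":[0,0,0],"twist":[0,0,0]},{"hand":7.5,"travel":[0,0,0],"twist":[0,0,0]},{"hand":7.5,"travel":[0,0,0],"twist":[0,0,0]},{"hand":7.5,"travel":[0,0,0],"twist":[0,0,0]}]}}

```text
time: 36.02
position: [0.5724, 0.173, 0.0375]
tool_rot: [0.601, 0.8, -0.0, -0.0]
ft_force: [0.2, -0.5, 0.6]
grip_width: 0.0727
grip_force: 0.0
```

Request:
{"op": "move_arm", "data": {"commands": [{"hand":7.5,"travel":[0,0,-1.0],"twist":[0,0,0]},{"hand":7.5,"travel":[0,0,-3.0],"twist":[0,0,0]},{"hand":7.5,"travel":[0,0,-4.0],"twist":[0,0,0]},{"hand":7.5,"travel":[0,0,-4.0],"twist":[0,0,0]},{"hand":7.5,"travel":[0,0,-4.0],"twist":[0,0,0]}]}}

```text
time: 36.43
position: [0.5719, 0.1729, 0.1997]
tool_rot: [0.601, 0.8, -0.0, -0.0]
ft_force: [1.0, 0.1, 0.2]
grip_width: 0.0748
grip_force: 0.0
```

Request:
{"op": "move_arm", "data": {"commands": [{"hand":7.5,"travel":[-3.0,-2.0,-3.0],"twist":[0,0,0]},{"hand":7.5,"travel":[-3.0,-2.0,-3.0],"twist":[0,0,0]},{"hand":7.5,"travel":[-3.0,-2.0,-2.0],"twist":[0,0,0]},{"hand":7.5,"travel":[0,0,0],"twist":[0,0,0]},{"hand":7.5,"travel":[0,0,0],"twist":[0,0,0]}]}}

```text
time: 36.85
position: [0.5427, 0.0762, 0.2731]
tool_rot: [0.602, 0.799, 0.001, 0.002]
ft_force: [0.5, 0.5, -0.1]
grip_width: 0.0747
grip_force: 0.0
```

```bash
python3 snap.py e1; python3 - <<'E'
from rig import robot;import cv2,numpy as np
a=robot.camera('top')['frame'];b=robot.camera('scene')['frame']
w=cv2.imread('pics/e1.png')
cv2.imwrite('pics/end.png',cv2.resize(np.hstack([a[:,:,::-1],b[:,:,::-1]]),(800,300)))
E
```

```text
(no output)
```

View pics/end.png

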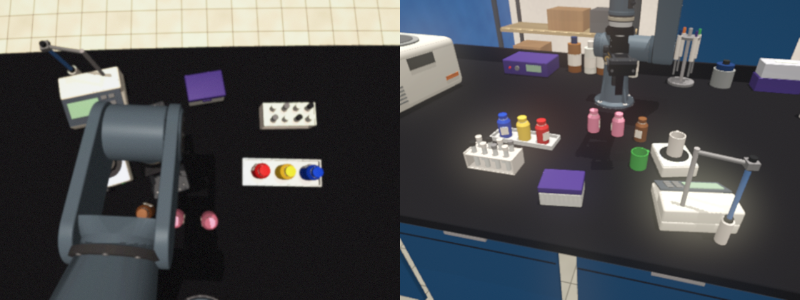

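All five pieces stand upright and in place: red, yellow and blue in the tray, white on the plate, green beside the stirrer. Rack, tip box and meter are undisturbed. Two numeric checks remain, the gap and the bottle positions, and then I'll hand in.

```bash
python3 - <<'E'
from h import *;import pickle
o,c=pickle.load(open('e1.pkl','rb'))
k=blobs(c['frame'][:268],(45,90,30),(75,255,255),500)[0];x,y,w,h=cv2.boundingRect(k)
p=plane(c,cen(k),.035,o);print((x,y,w,h),'green',p.round(4))
a=np.radians(16.2);d=p-[.5388,.2887];print('along',d@[np.cos(a),np.sin(a)],'gap',-(d@[-np.sin(a),np.cos(a)])-.06-.029)
from rig import robot
t=robot.camera('top')
for n,(lo,hi) in RANGES.items():
    b=blobs(t['frame'],lo,hi)
    if b:print(n,plane(t,cen(b[0]),.07).round(3))
E
```

```text
(311, 52, 67, 71) green [0.5728 0.1769]
along 0.001484828611275954 gap 0.0278744207803646
red [ 0.501 -0.199]
yellow [ 0.497 -0.274]
blue [ 0.493 -0.357]
```

```bash
python3 -c "
from rig import robot
print(robot.hand_in())"
```

```text
the job is handed in; nothing more can be done
None
```

The job is handed in: red, yellow and blue stand in a row in the tray, white stands centred on the stirrer plate, and green stands beside the stirrer with a gap of about 28 mm, at about 37 s on the robot clock; I viewed 16 pictures, two over the limit of 14.

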